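Brush out the beakers and start the dryer

TASK

Scrub out each of the two or three steel beakers on the jeweller's bench with the long brush from the wooden pot, the tallest beaker first and the shortest last: down to the floor of the beaker, up to about the rim, and down to the floor again. Put the brush back in its pot, stand all the beakers upright in the dryer's shallow tray, and move the heat slider to the long mark; when all that is done, swing the sprung start lever fully to its stop and let it spring back. Leave the other things on the bench where they are.

Things in the scene. Friction and masses are not known exactly. Their poses are not given: they have to be found in the camera images.
- beaker_tall: open plain steel beaker, straight-sided and round, 62 mm outside diameter, 56 mm inside, wall 3 mm, 115 mm tall, inner floor 8 mm above its underside, 0.25 kg; stands upright at the start; origin at the centre of its underside, z up its axis (may be absent)
- beaker_mid: open plain steel beaker, straight-sided and round, 62 mm outside diameter, 56 mm inside, wall 3 mm, 90 mm tall, inner floor 8 mm above its underside, 0.25 kg; stands upright at the start; origin at the centre of its underside, z up its axis (may be absent)
- beaker_short: open plain steel beaker, straight-sided and round, 62 mm outside diameter, 56 mm inside, wall 3 mm, 65 mm tall, inner floor 8 mm above its underside, 0.25 kg; stands upright at the start; origin at the centre of its underside, z up its axis (may be absent)
- brush: long round bottle brush, 205 mm, 0.12 kg, standing upright in the pot, handle up; origin at the centre of the flat tip of the bristle head, z along the brush towards the handle. Rigid white bristle head of 36 mm diameter (42 mm to the look) from 0 to 85 mm, thin steel neck to 105 mm, dark wooden handle of 18 mm diameter from 105 to 205 mm. Grip it at about 160 mm
- brush_pot: round wooden brush pot fixed to the bench, 58 mm outside and 48 mm inside diameter, 80 mm high, inner floor 6 mm up; origin at the centre of its underside, z up. The brush stands on its inner floor at the start
- dryer: warm-air dryer fixed to the bench, white housing 150 (x) by 540 (y) by 30 mm high; origin at the centre of its underside, +y to its left as the robot sees it. The tray is on top of its left part, the controls on its right part; a grey air manifold 60 mm high (above the bench) runs along the back of the tray, its face 65 mm behind the tray's centre line. Its yaw varies by up to 0.08 rad
- tray_center (a point): centre of the tray's floor, 30 mm above the bench, axes as the dryer's. The tray is 110 (x) by 300 mm (y) inside, with a lip 8 mm high and 4 mm thick: room for three beakers in a row along y, e.g. 95 mm apart
- heat_slider (a joint): heat slider, travel 0 to 0.10 m along the dryer's +y (to the left), stays where it is left, about 1.5 N of friction; the long white mark is at 0.070 (ends within 6 mm of it count)
- slider_top (a point): centre of the top of the black slider grip, 68 mm above the bench; the grip is 18 (x) by 26 (y) by 26 mm high, with a white line across its top to be set to the mark
- slider_mark (a point): point of the track, on the housing's top, over which the slider grip stands when it is at the long mark (the mark itself, 22 mm long, is drawn just behind the track, among ten shorter ticks)
- start_lever (a joint): sprung start lever, flat swinging about a vertical axis: rests at 0 (arm pointing along the dryer's -y), turns counter-clockwise seen from above (the post goes away from the robot, then left) to its stop at 1.2 rad; 1.12 counts as at the stop; the spring needs about 4.5 N at the post and brings it back when let go
- lever_post (a point): centre of the top of the lever's upright black post, 78 mm above the bench; the post is 16 mm in diameter and 36 mm high, 55 mm from the pivot
- lever_pivot (a point): point on the lever's axis, on the housing's top 30 mm above the bench
- spool: bystander: wire spool, 48 mm diameter, 50 mm high, loose; origin at the centre of its underside
- solder_block: bystander: brown soldering block 110 by 50 by 22 mm, loose; origin at the centre of its underside
- dish: bystander: white porcelain dish, 100 mm across, 30 mm high, loose; origin at the centre of its underside
- mandrel: bystander: steel ring mandrel on a round foot of 70 mm, 130 mm high, loose; origin at the centre of its underside
Not all that is in view belongs to the job. Leave any green look-alike of the beaker_mid alone. Leave any red look-alike of the brush alone.

How it is judged:
By the outcome, as a careful person would: the job done as asked, in the order asked, and still so for the second after the job is handed in, with the robot touching nothing.
Of beaker_tall, beaker_mid, beaker_short only 2 to 3 are there at a start; the rules pass over those that are not, and their reading is None.
At some moment in a run one of beaker_tall, beaker_mid, beaker_short may be knocked a few centimetres aside while the robot is not near it.
It also fails if it takes over 210 s, if anything falls off the work surface, if the arm or the gripper's body presses on something with over 40 N, if the wrist force passes 120 N, or if a joint passes its speed limit or range.

ROBOT

A 6-joint arm with a two-finger parallel gripper is mounted at the origin on the work surface. World frame = base frame: x ahead of the robot, y to its left, z up, the work surface at z = 0. Lengths are in m, angles in rad, forces in N, time in s.
With the tool pointing down it reaches from about 0.275 to 0.85 m from the base axis. Payload 5.2 kg.
Tool frame: the origin (TCP) lies midway between the tips of the shut fingers; the grasp point (between the pads) lies 19 mm behind it (env.tcp_to_grasp is the distance from the TCP to the grasp point, in m); z points along the fingers, y is the line along which they close (so a half turn about z gives the same grasp; the last joint's range is limited). The gripper opens to 85 mm and grips with 20 to 120 N. Pads are 22 mm wide; open, the fingers measure 114 mm over their backs; the gripper's body (76 mm by 85 mm) begins 54 mm behind the grasp point. The pads swing forward as they close: fully open they stand 13 mm farther back than shut.
Start: joints at [-1.366, 0.259, 1.535, -0, 1.348, -0.203], TCP at [0.218, -0.505, 0.231] pointing down, gripper open.
Joint ranges: [-3.14, 3.14], [-0.91, 2.08], [0.19, 2.58], [-1.22, 4.36], [0.22, 2.71], [-3.12, 3.12]. Speed limits (rad/s): [2.57, 2.57, 3.14, 3.14, 3.14, 3.14].

INTERFACE

Orientations are given as [roll, pitch, yaw] about the fixed x, y, z axes, in that order (R = Rz(yaw) Ry(pitch) Rx(roll)).
In Python, from rig import env, imaging, find_in gives the robot as it stands. The module is installed in compiled form; this text tells all that it offers.
- The arm moves only by the tool drive_tool, never from a script. Its argument "series" is a list of rows, each a list of 2 entries, a list of its own where there are three numbers: the shift along the tool's x, y, z in m, then the turn about the tool's z in degrees. In form: [[[dx, dy, dz], roll], ...]. A call has exactly 10 rows; each row is the pose to reach, as a shift and turn from the pose commanded when the call began, along the tool's axes at that moment; what a row does not reach only later rows make up. A row lasts 1/12 s, in which the tool goes at most 41.7 mm and 7.16 degrees, less where a joint would pass 70% of its speed; a pose out of reach is approached as far as the arm can. A call with a gripper value outside its range is refused whole. "jaw" is the opening, from 0 (shut) to 1 (fully open), set as the call begins (left out, the last holds). The fingers move at their own pace and stop on an object; "squeeze" is the grip in N (left out, the last holds). Time passes only in rows, so rows that repeat a pose let the fingers close, or fill a call up. It gives the time, the measured TCP pose, the force, the opening and the grip force at its end, in the units of the state.
- env.sense(): the state, without advancing time (a new reading comes with each control period).
- imaging.camera(name): name is "scene" or "top"; returns a dict with "img" (400x640x3 uint8, blue, green, red), "fx", "fy", "cx", "cy" (pixels), "view" (4x4, takes a point from world to camera coordinates). Camera axes: x right, y up, looking along -z (the intrinsics and any distortion apply to the point x, -y, -z); pixel columns grow to the right and rows downward; lengths in m; the calibration is good to about 2 mm. A picture is of the moment at which its call begins. There is no depth.
- env.hand_in(): hands the job in; it is judged then, once.
Trained networks look in a picture, given as the dict that the camera call returned (one of the last four; its "shot" number tells which), for a name from the list of things; names that differ only in an ending like _2 or _b are one class to them, and where a whole thing is asked for, a point or a joint stands for the part that bears it (a point fixed in the world has none). Each returns a list of dicts, best first, with "score" (0 to 1); they miss things now and then, are a little off and sometimes report something else, mostly with a low value. They report only what shows in the picture. A call takes as long as a camera call. They do not tell look-alikes from the thing itself.
- find_in(target, picture): "rect" ([left, top, right, bottom] in pixels, round what is visible of it).
The state is a dict: "time_s": time; "qpos": joint angles; "dq": joint speeds; "effort": joint torques, N m; "eef_pos": TCP position; "eef_rot": TCP orientation; "wrist_force": force on the tool from outside, world axes, zero at the start; "torque": the same for the moment, N m; "finger_gap": opening from 0.0 (shut) to 1.0 (fully open); "grasp_force": force on a finger pad.
Only numpy, scipy, OpenCV 4.12 (cv2) and the standard library are available. Lean on these libraries where they do the work, as an engineer would, in place of code of your own. Each camera call takes 0.05 s, during which the arm holds its last target. There are 200 camera calls.

## Working session

There is one attempt and no reset: what is moved stays moved. The work goes in short steps, Python scripts to look and compute and a tool call to move; the robot and the scene stay as the last step left them, time stands still between calls to the robot, and variables do not carry over. Pictures are saved under pics/ and viewed, at most 14 in all, crops included, and the job is handed in when it is done.

Besides the shell and the picture viewer there is one more tool, called by a JSON object that holds its "method" and its "body", one argument or row to a line. drive_tool: Moves the arm, as the interface text tells. Its arguments: {"type":"object","properties":{"series":{"type":"array","items":{"type":"array"}},"jaw":{"type":"number"},"squeeze":{"type":"number"}},"required":["series"]}

```bash
mkdir -p pics; cat > h.py <<'E'
import numpy as np, cv2
from rig import env, imaging, find_in
def proj(c,p):
    q=c["view"]@np.append(p,1.); return np.array([c["cx"]+c["fx"]*q[0]/-q[2], c["cy"]+c["fy"]*-q[1]/-q[2]])
def back(c,uv,z):
    V=np.linalg.inv(c["view"]); d=V[:3,:3]@np.array([(uv[0]-c["cx"])/c["fx"],-(uv[1]-c["cy"])/c["fy"],-1]); o=V[:3,3]
    return o+d*(z-o[2])/d[2]
E
python3 - <<'E'
from h import *
print(env.sense(), env.tcp_to_grasp)
for n in("scene","top"):
    c=imaging.camera(n); cv2.imwrite(f"pics/{n}0.png",c["img"]); print(n,[k for k in c],c["fx"],c["fy"],c["cx"],c["cy"],np.linalg.inv(c["view"]).round(3).tolist())
    for t in "beaker_tall beaker_mid beaker_short brush brush_pot dryer slider_top lever_post spool solder_block dish mandrel".split():
        print(t,[([round(float(x)) for x in d["rect"]],round(d["score"],2)) for d in find_in(t,c)])
E
```

```text
{'time_s': 0.0, 'qpos': array([-1.36579869e+00,  2.59309909e-01,  1.53609222e+00,  3.89056158e-05,
        1.34798166e+00, -2.02801197e-01]), 'dq': array([-0.00047559,  0.00046443, -0.00108769, -0.00040817, -0.0003152 ,
       -0.00132921]), 'effort': array([-2.81436260e-03, -4.46039128e+01, -2.90574968e+01, -7.94611133e-04,
        1.16008168e-02,  1.29114426e-05]), 'eef_pos': array([ 0.2180492 , -0.50436079,  0.23048883]), 'eef_rot': array([-3.13984586e+00, -3.97910740e-04,  4.07789854e-01]), 'wrist_force': array([0.15520031, 0.16950237, 0.05778873]), 'torque': array([-0.03475843,  0.00442676, -0.04872602]), 'grasp_force': 0.0, 'finger_gap': 1.0018871374749365} 0.0187
scene ['img', 'fx', 'fy', 'cx', 'cy', 'view', 'shot'] 452.44105901994396 452.44105901994396 311.90780590630635 206.34116588180999 [[0.057, -0.861, 0.506, 1.153], [0.998, 0.043, -0.04, -0.036], [0.012, 0.507, 0.862, 1.225], [0.0, 0.0, 0.0, 1.0]]
beaker_tall [([233, 176, 258, 213], 0.56)]
beaker_mid [([351, 173, 375, 204], 0.87), ([385, 180, 411, 212], 0.78), ([381, 152, 403, 185], 0.77), ([209, 232, 402, 290], 0.33)]
b
[... 724 characters left out ...]
201, 0.213], [-0.997, -0.08, 0.013, 0.037], [-0.003, 0.201, 0.98, 1.468], [0.0, 0.0, 0.0, 1.0]]
beaker_tall [([373, 214, 400, 231], 0.79)]
beaker_mid [([238, 217, 258, 239], 0.95), ([270, 223, 292, 245], 0.65), ([374, 154, 397, 166], 0.59)]
beaker_short []
brush [([433, 241, 459, 254], 0.82), ([459, 210, 489, 229], 0.59)]
brush_pot [([431, 211, 453, 229], 0.62)]
dryer [([169, 187, 192, 206], 0.57), ([251, 146, 410, 196], 0.56)]
slider_top [([380, 177, 389, 182], 0.59)]
lever_post [([370, 158, 399, 166], 0.47), ([256, 144, 407, 192], 0.31)]
spool [([318, 221, 331, 242], 0.77)]
solder_block [([339, 216, 353, 248], 0.89)]
dish [([430, 154, 455, 180], 0.8)]
mandrel [([168, 187, 190, 208], 0.74)]
```

```bash
python3 - <<'E'
import cv2
a=cv2.imread("pics/scene0.png")[125:305,115:515]; cv2.imwrite("pics/s1.png",cv2.resize(a,None,fx=2,fy=2,interpolation=cv2.INTER_CUBIC))
a=cv2.imread("pics/top0.png")[130:280,150:510]; cv2.imwrite("pics/t1.png",cv2.resize(a,None,fx=2.2,fy=2.2,interpolation=cv2.INTER_CUBIC))
E
```

```text
(no output)
```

View pics/s1.png

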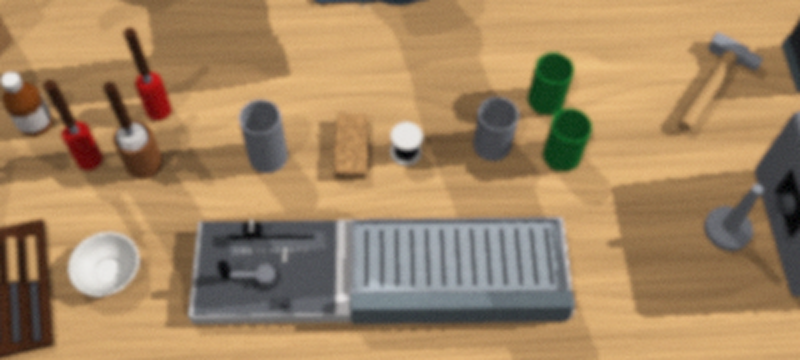

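View pics/t1.png

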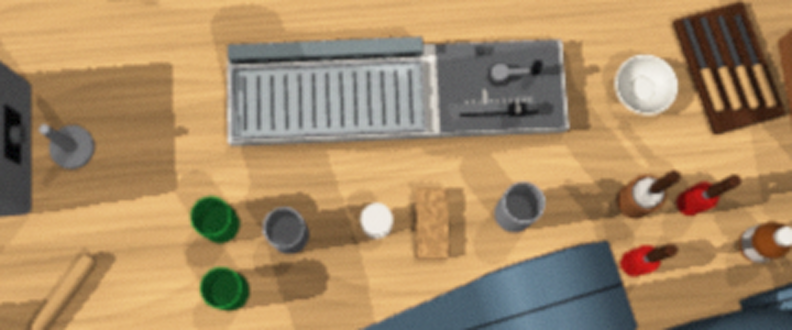

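```bash
cat >> h.py <<'E'
from scipy.optimize import minimize
T=np.linspace(0,2*np.pi,40)
def hull(c,x,y,r,z0,z1,s=1):
    P=[proj(c,[x+r*np.cos(t),y+r*np.sin(t),z]) for z in(z0,z1) for t in T]
    return cv2.convexHull(np.float32(P))
def fitcyl(cs,masks,p0,r=.031,z0=0.,h=None):
    # masks: binary full images; area-IoU on 8x-upsampled windows
    def cost(p):
        H=p[2] if h is None else h; e=0
        for c,m in zip(cs,masks):
            if m is None: continue
            im=np.zeros(m.shape,np.uint8)
            cv2.fillConvexPoly(im,np.round(hull(c,p[0],p[1],r,z0,z0+H)*8*16).astype(np.int32) if 0 else np.round((hull(c,p[0],p[1],r,z0,z0+H)+.5)*4*16).astype(np.int32),255,shift=4)
            e+=1-(im&m).sum()/max(1,(im|m).sum(dtype=float))
        return e
    S=np.array([[0,0,0],[.02,0,0],[0,.02,0],[0,0,.02]])+np.array([*p0[:2],p0[2] if len(p0)>2 else .09])
    if h is not None: S=S[:3,:2]
    o=minimize(cost,S[0],method="Nelder-Mead",options=dict(initial_simplex=S,xatol=2e-4,fatol=1e-4))
    return o.x.round(4),round(o.fun,3)
def mask(c,rect,f,pad=5):
    b=cv2.resize(c["img"],None,fx=4,fy=4,interpolation=cv2.INTER_CUBIC); hsv=cv2.cvtColor(b,cv2.COLOR_BGR2HSV).astype(int)
    m=f(hsv).astype(np.uint8)*255; k=np.zeros_like(m); l,t,r,bt=[int(v) for v in rect]
    k[(t-pad)*4:(bt+pad)*4,(l-pad)*4:(r+pad)*4]=255; m&=k
    n,L,st,_=cv2.connectedComponentsWithStats(m)
    if n<2: return None
    q=np.uint8(L==1+st[1:,4].argmax())*255
    cs,_=cv2.findContours(q,0,2); o=np.zeros_like(q); cv2.fillConvexPoly(o,cv2.convexHull(max(cs,key=cv2.contourArea)),255); return o
steel=lambda h:(h[...,1]<75)
E
python3 - <<'E'
from h import *
s=imaging.camera("scene");t=imaging.camera("top");cs=[s,t]
white=lambda h:(h[...,1]<75)
out=[]
for n,rs,rt,z,h in [("A",[233,176,258,213],[373,214,400,231],0,None),("B",[351,173,375,204],[270,223,292,245],0,None)]:
    ms=[mask(s,rs,steel),mask(t,rt,steel)]
    p0=back(t,[(rt[0]+rt[2])/2,(rt[1]+rt[3])/2],.05)
    print(n,fitcyl(cs,ms,p0[:2]),[fitcyl(cs,ms,p0[:2],h=H) for H in(.115,.09,.065)])
    for c,m in zip(cs,ms):
        cc,_=cv2.findContours(m,0,2); out.append((c,cc))
# brush tip of handle by triangulation
def tri(us,ut):
    f=lambda p:np.r_[proj(s,p)-us,proj(t,p)-ut]
    from scipy.optimize import least_squares
    o=least_squares(f,[.5,0,.1]);return o.x.round(4),round(o.cost,2)
print("handle top",tri([170.5,168],[484-29.5,211.4]))
a=cv2.resize(t["img"][138:200,246:414],None,fx=4.7,fy=4.7,interpolation=cv2.INTER_CUBIC)
b=cv2.resize(s["img"][226:295,203:409],None,fx=3.8,fy=3.8,interpolation=cv2.INTER_CUBIC)
w=790;o=np.zeros((a.shape[0]+b.shape[0],w,3),np.uint8);o[:a.shape[0],:a.shape[1]]=a[:,:w];o[a.shape[0]:,:b.shape[1]]=b[:,:w];cv2.imwrite("pics/dry.png",o);print(a.shape,b.shape)
def crop(c,l,tp,r,bt,f,cnts=[]):
    im=cv2.resize(c["img"],None,fx=4,fy=4,interpolation=cv2.INTER_CUBIC)
    for cc in cnts: cv2.drawContours(im,cc,-1,(255,0,255),1)
    return cv2.resize(im[tp*4:bt*4,l*4:r*4],None,fx=f/4,fy=f/4)
o=np.zeros((600,800,3),np.uint8)
for i,(c,l,tp,r,bt,f,k) in enumerate([(s,135,135,265,220,3,[out[0][1]]),(s,340,145,420,220,4,[out[2][1]]),(t,365,200,495,265,3,[out[1][1]]),(t,230,205,305,270,4,[out[3][1]])]):
    q=crop(c,l,tp,r,bt,f,k); y0=300*(i//2);x0=420*(i%2); q=q[:300,:800-x0]; o[y0:y0+q.shape[0],x0:x0+q.shape[1]]=q
cv2.imwrite("pics/bk.png",o)
E
```

```text
A (array([ 0.4097, -0.1792,  0.1108]), np.float64(0.084)) [(array([ 0.4096, -0.1787]), np.float64(0.102)), (array([ 0.4107, -0.1804]), np.float64(0.269)), (array([ 0.4114, -0.1807]), np.float64(0.488))]
B (array([0.4059, 0.1767, 0.0888]), np.float64(0.066)) [(array([0.4063, 0.1763]), np.float64(0.284)), (array([0.4061, 0.1766]), np.float64(0.066)), (array([0.4068, 0.177 ]), np.float64(0.257))]
handle top (array([ 0.411 , -0.3706,  0.2013]), np.float64(0.0))
(291, 790, 3) (262, 783, 3)
```

View pics/dry.png

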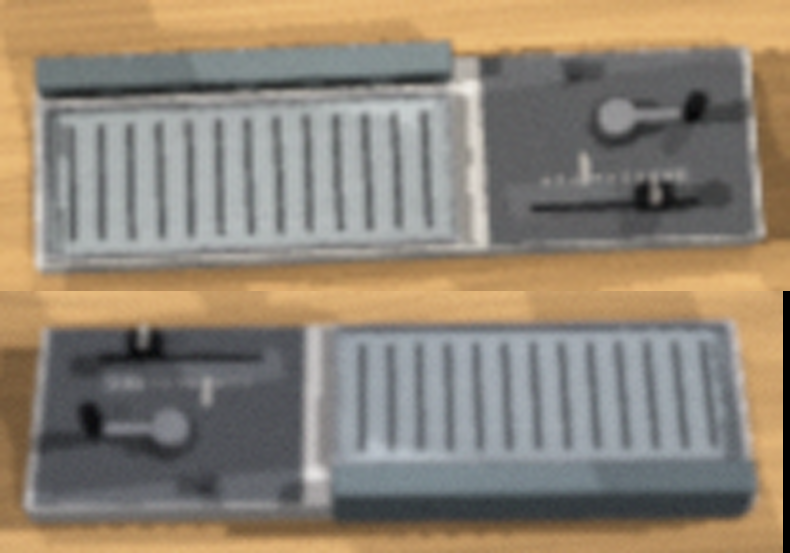

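View pics/bk.png

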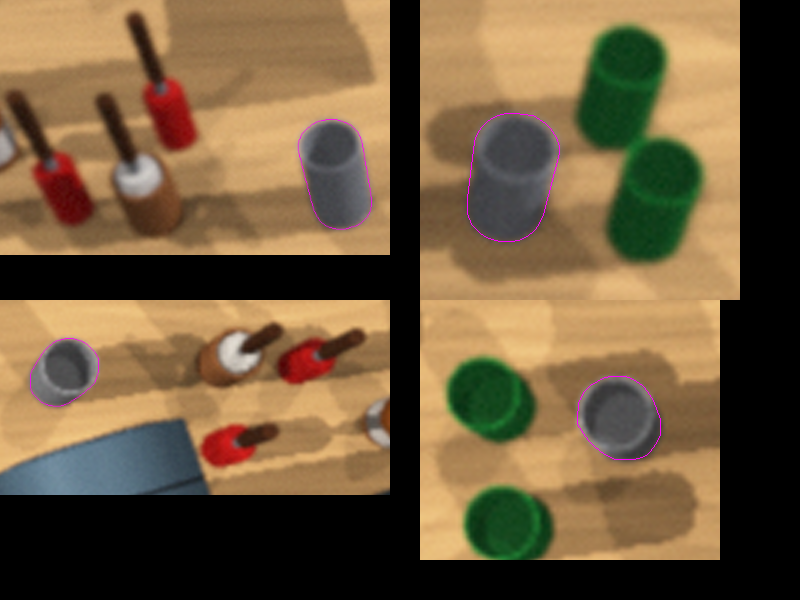

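```bash
python3 - <<'E'
from h import *
from scipy.optimize import least_squares
s=imaging.camera("scene");t=imaging.camera("top")
S=lambda x,y:np.array([203+x/3.8,226+(y-291)/3.8]); U=lambda x,y:np.array([246+x/4.7,138+y/4.7])
def tri(us,ut):
    o=least_squares(lambda p:np.r_[proj(s,p)-us,proj(t,p)-ut],[.5,0,.1]);return o.x.round(4),round(o.cost,2)
for n,a,b in [("pivot",(169,427),(617,117)),("post",(88,408),(696,98)),("slider",(143,335),(655,190)),("mark",(207,391),(584,168)),("slot1",(362,400),(427,170)),("slot13",(713,395),(72,182))]:
    print(n,tri(S(*a),U(*b)))
C=[((-.075,-.27),(47,328),(757,235)),((.075,-.27),(27,508),(748,50)),((-.075,.27),(735,322),(40,262))]
def f(p):
    r=[]
    for (x,y),a,b in C:
        w=[p[0]+x*np.cos(p[2])-y*np.sin(p[2]),p[1]+x*np.sin(p[2])+y*np.cos(p[2]),.03]
        r+=list(proj(s,w)-S(*a))+list(proj(t,w)-U(*b))
    return np.array(r)
o=least_squares(f,[.6,0,0]);print(o.x.round(4),f(o.x).round(1))
print("potrim",tri([135+138/3,178/3+135],[365+229/3,200+54/3]))
for c,r in((s,(135+139/3,135+183/3)),(t,(365+229/3,200+54/3))): print(back(c,r,.08))
E
```

```text
pivot (array([ 0.6295, -0.1762,  0.0383]), np.float64(0.51))
post (array([ 0.6281, -0.2301,  0.0758]), np.float64(0.24))
slider (array([ 0.5649, -0.1939,  0.0642]), np.float64(0.55))
mark (array([ 0.5958, -0.1493,  0.0259]), np.float64(0.52))
slot1 (array([ 0.606 , -0.0321,  0.0186]), np.float64(0.8))
slot13 (array([0.6179, 0.2351, 0.0232]), np.float64(1.92))
[ 0.6207 -0.0086 -0.0457] [-1.3 -1.3  0.4 -0.1 -1.4 -0.5 -0.9 -1.9  0.2 -0.6 -2.6 -0.3]
potrim (array([ 0.4135, -0.3702,  0.068 ]), np.float64(0.99))
[ 0.42657167 -0.36806214  0.08      ]
[ 0.41160586 -0.36326851  0.08      ]
```

Beakers: the steel pair at scene px (246,194), which is tall, and (363,188), which is mid. The green look-alikes are at (392,168) and (398,196). There is no short beaker.
Brushes: the white one in the wooden pot at (183,193) is mine. The red look-alikes are at (154,190) and (190,162). The close crop confirms these choices. Dryer yaw is about -0.046.

{"method": "drive_tool", "body": {
  "series": [
    [[0,0,-0.02],6],
    [[0,0,-0.04],12],
    [[0,0,-0.05],18],
    [[0,0,-0.05],23.4],
    [[0,0,-0.05],23.4],
    [[0,0,-0.05],23.4],
    [[0,0,-0.05],23.4],
    [[0,0,-0.05],23.4],
    [[0,0,-0.05],23.4],
    [[0,0,-0.05],23.4]
  ],
  "jaw": 0.5,
  "squeeze": 60
}}

```text
time_s: 2.33
eef_pos: [0.2181, -0.5048, 0.2809]
eef_rot: [-3.141, 0.0, 0.0]
wrist_force: [-0.2, 0.1, -0.7]
finger_gap: 0.5
grasp_force: 0.0
```

```bash
python3 - <<'E'
from h import *
s=imaging.camera("scene");t=imaging.camera("top");cs=[s,t]
dark=lambda h:(h[...,2]<85)&((h[...,0]<25)|(h[...,0]>165))
rs,rt=[167,165,183,190],[440,208,461,222]
ms=[mask(s,rs,dark,1),mask(t,rt,dark,1)]
print([m.sum()/255/16 for m in ms])
print(fitcyl(cs,ms,(.412,-.37),r=.009,z0=.111,h=.1),[fitcyl([c],[m],(.412,-.37),r=.009,z0=.111,h=.1) for c,m in zip(cs,ms)])
red=lambda h:(h[...,1]>150)&((h[...,0]<8)|(h[...,0]>172))
for a,b in(([140,175,168,212],[455,210,480,232]),([180,155,205,190],[425,236,455,262])):
    m=[mask(s,a,red,2),mask(t,b,red,2)]; print("red",fitcyl(cs,m,back(t,[(b[0]+b[2])/2,(b[1]+b[3])/2],.04)[:2],r=.021,h=.085))
green=lambda h:(h[...,1]>100)&(h[...,0]>45)&(h[...,0]<90)
for a,b in(([381,148,405,185],[238,245,262,275]),([385,180,411,212],[236,215,262,243])):
    m=[mask(s,a,green,2),mask(t,b,green,2)]; print("green",fitcyl(cs,m,back(t,[(b[0]+b[2])/2,(b[1]+b[3])/2],.04)[:2],h=.09))
st=env.sense();print(st["eef_pos"],st["eef_rot"],st["finger_gap"])
E
```

```text
[np.float64(131.4375), np.float64(63.9375)]
(array([ 0.4145, -0.3732]), np.float64(0.579)) [(array([ 0.4173, -0.3715]), np.float64(0.256)), (array([ 0.4132, -0.3705]), np.float64(0.315))]
red (array([ 0.4024, -0.4571]), np.float64(0.23))
red (array([ 0.3157, -0.3556]), np.float64(0.227))
green (array([0.3269, 0.2768]), np.float64(0.445))
green (array([0.4293, 0.2823]), np.float64(0.325))
[ 0.21814019 -0.5048401   0.28110971] [-3.14122310e+00  7.55649524e-05 -1.83866182e-04] 0.4986305847799215
```

{"method": "drive_tool", "body": {
  "series": [
    [[0.025,-0.017,0],0],
    [[0.05,-0.034,0],0],
    [[0.08,-0.055,0],0],
    [[0.11,-0.075,0],0],
    [[0.14,-0.096,0],0],
    [[0.17,-0.116,0],0],
    [[0.196,-0.134,0],0],
    [[0.196,-0.134,0.01],0],
    [[0.196,-0.134,0.03],0],
    [[0.196,-0.134,0.04],0]
  ]
}}

```text
time_s: 3.27
eef_pos: [0.4141, -0.3701, 0.2394]
eef_rot: [-3.14, 0.001, 0.001]
wrist_force: [-0.1, 0.4, -1.0]
finger_gap: 0.498
grasp_force: 0.0
```

```bash
python3 - <<'E'
from h import *
s=imaging.camera("scene");t=imaging.camera("top")
a=cv2.resize(s["img"][110:220,130:265],None,fx=4,fy=4,interpolation=cv2.INTER_CUBIC);cv2.imwrite("pics/g1.png",a)
print(env.sense()["eef_pos"],proj(s,[.414,-.371,.211]))
E
```

```text
[ 0.41298547 -0.37008658  0.23887047] [169.30996665 166.82071641]
```

View pics/g1.png

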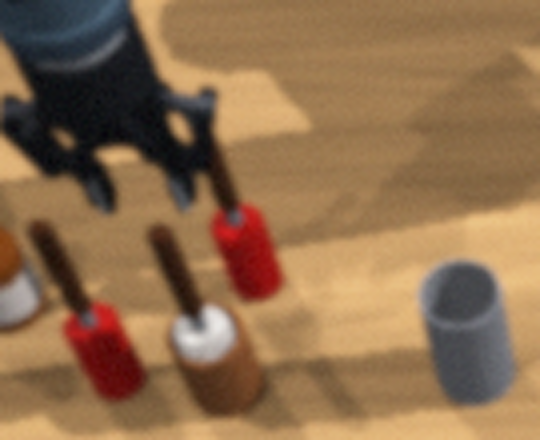

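{"method": "drive_tool", "body": {
  "series": [
    [[0,0.001,0.02],0],
    [[0,0.001,0.04],0],
    [[0,0.001,0.06],0],
    [[0,0.001,0.08],0],
    [[0,0.001,0.092],0],
    [[0,0.001,0.092],0],
    [[0,0.001,0.092],0],
    [[0,0.001,0.092],0],
    [[0,0.001,0.092],0],
    [[0,0.001,0.092],0]
  ]
}}

```text
time_s: 4.2
eef_pos: [0.4146, -0.3728, 0.1507]
eef_rot: [3.14, -0.001, -0.001]
wrist_force: [0.0, -0.7, -0.5]
finger_gap: 0.499
grasp_force: 0.0
```

{"method": "drive_tool", "body": {
  "series": [
    [[0,0,0],0],
    [[0,0,0],0],
    [[0,0,0],0],
    [[0,0,0],0],
    [[0,0,0],0],
    [[0,0,0],0],
    [[0,0,0],0],
    [[0,0,0],0],
    [[0,0,0],0],
    [[0,0,0],0]
  ],
  "jaw": 0,
  "squeeze": 60
}}

```text
time_s: 5.03
eef_pos: [0.4145, -0.3722, 0.15]
eef_rot: [3.141, -0.001, -0.0]
wrist_force: [-1.3, 1.1, 6.0]
finger_gap: 0.19
grasp_force: 58.6
```

{"method": "drive_tool", "body": {
  "series": [
    [[0,0,-0.015],0],
    [[0,0,-0.03],0],
    [[0,0,-0.05],0],
    [[0,0,-0.07],0],
    [[0,0,-0.09],0],
    [[0,0,-0.11],0],
    [[0,0,-0.13],0],
    [[0,0,-0.15],0],
    [[0,0,-0.15],0],
    [[0,0,-0.15],0]
  ]
}}

```text
time_s: 5.87
eef_pos: [0.4144, -0.3723, 0.2996]
eef_rot: [3.14, -0.001, -0.001]
wrist_force: [-1.1, 0.4, -1.9]
finger_gap: 0.195
grasp_force: 58.8
```

```bash
cat >> h.py <<'E'
def findbk(x,y,h,cs=None):
    cs=cs or [imaging.camera("scene"),imaging.camera("top")]
    ms=[]
    for c in cs:
        H=hull(c,x,y,.031,0,h).reshape(-1,2); ms.append(mask(c,[*H.min(0),*H.max(0)],steel,12))
    return fitcyl(cs,ms,(x,y),h=h),[fitcyl([c],[m],(x,y),h=h) for c,m in zip(cs,ms)],cs
E
python3 - <<'E'
from h import *
r=findbk(.4096,-.179,.115);print(r[:2]);print(findbk(.406,.1766,.09,r[2])[:2])
s=r[2][0];st=env.sense();print(st["eef_pos"],st["wrist_force"])
cv2.imwrite("pics/g2.png",cv2.resize(s["img"][80:230,120:280],None,fx=3.7,fy=3.7,interpolation=cv2.INTER_CUBIC))
p=st["eef_pos"];g=p+[0,0,.0187]
for z in(-.161,-.076,0): q=proj(s,g+[0,0,z]); print(q,(q-[120,80])*3.7)
E
```

```text
((array([ 0.4098, -0.1794]), np.float64(0.098)), [(array([ 0.4116, -0.1781]), np.float64(0.027)), (array([ 0.4101, -0.1804]), np.float64(0.037))])
((array([0.4061, 0.1767]), np.float64(0.075)), [(array([0.4059, 0.1772]), np.float64(0.026)), (array([0.4062, 0.1759]), np.float64(0.036))])
[ 0.41377344 -0.37146867  0.29765339] [ 0.03025206  0.48369443 -1.91427228]
[174.23938797 178.20185199] [200.68573549 363.34685235]
[166.29457204 160.35824994] [171.28991654 297.32552476]
[158.3290107  142.46805489] [141.81733958 231.13180308]
```

View pics/g2.png

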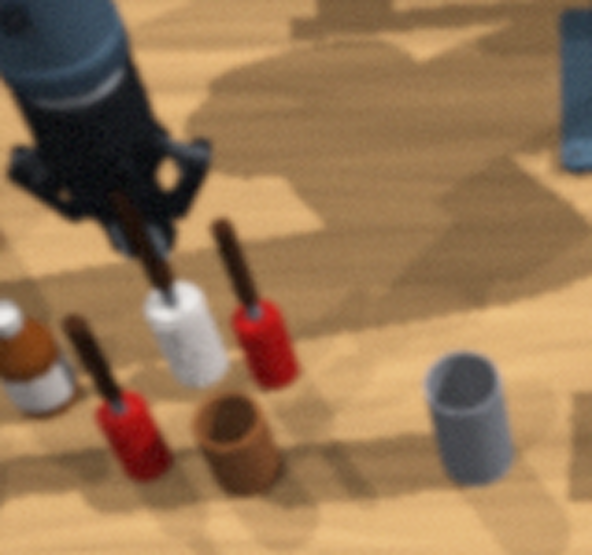

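{"method": "drive_tool", "body": {
  "series": [
    [[-0.001,-0.025,0],0],
    [[-0.002,-0.055,0],0],
    [[-0.003,-0.085,0],0],
    [[-0.004,-0.115,0],0],
    [[-0.004,-0.145,0],0],
    [[-0.004,-0.175,0],0],
    [[-0.004,-0.192,0],0],
    [[-0.004,-0.192,0],0],
    [[-0.004,-0.192,0],0],
    [[-0.004,-0.192,0],0]
  ]
}}

```text
time_s: 6.8
eef_pos: [0.4102, -0.1804, 0.2985]
eef_rot: [-3.141, 0.001, -0.0]
wrist_force: [-0.9, -0.1, -1.5]
finger_gap: 0.195
grasp_force: 58.9
```

```bash
python3 - <<'E'
from h import *
st=env.sense();print(st["eef_pos"],st["eef_rot"],st["wrist_force"])
s=imaging.camera("scene")
a=cv2.resize(s["img"][100:230,170:300],None,fx=4,fy=4,interpolation=cv2.INTER_CUBIC);cv2.imwrite("pics/g3.png",a)
for q in([.4098,-.1794,.115],[.4098,-.1794,.156]): print((proj(s,q)-[170,100])*4)
E
```

```text
[ 0.410174   -0.18043277  0.29845416] [-3.14132229e+00  1.21366215e-03 -4.18079455e-04] [-0.9359624  -0.07194034 -1.45383079]
[295.99810865 328.5955667 ]
[289.28205659 296.79502801]
```

View pics/g3.png

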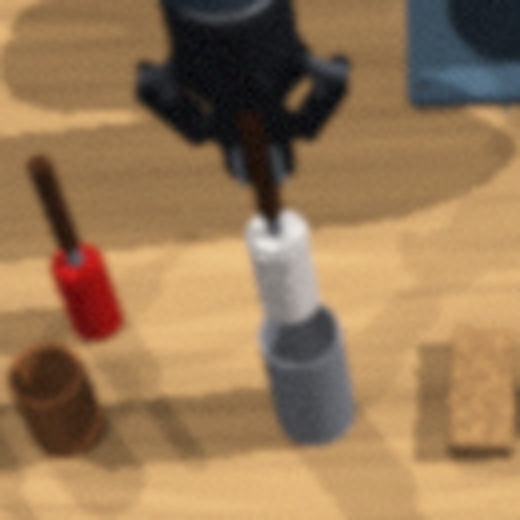

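{"method": "drive_tool", "body": {
  "series": [
    [[0,-0.001,0.018],0],
    [[0,-0.001,0.036],0],
    [[0,-0.001,0.054],0],
    [[0,-0.001,0.072],0],
    [[0,-0.001,0.09],0],
    [[0,-0.001,0.108],0],
    [[0,-0.001,0.125],0],
    [[0,-0.001,0.138],0],
    [[0,-0.001,0.143],0],
    [[0,-0.001,0.143],0]
  ]
}}

```text
time_s: 7.68
eef_pos: [0.4095, -0.1794, 0.1548]
eef_rot: [-3.14, 0.003, -0.002]
wrist_force: [-0.5, -0.6, -0.2]
finger_gap: 0.197
grasp_force: 58.9
```

{"method": "drive_tool", "body": {
  "series": [
    [[0,0,0.001],0],
    [[0,0,0.002],0],
    [[0,0,0.003],0],
    [[0,0,0.004],0],
    [[0,0,0.004],0],
    [[0,0,0.004],0],
    [[0,0,0.004],0],
    [[0,0,0.004],0],
    [[0,0,0.004],0],
    [[0,0,0.004],0]
  ]
}}

```text
time_s: 8.52
eef_pos: [0.4104, -0.179, 0.1524]
eef_rot: [3.142, -0.0, -0.001]
wrist_force: [0.1, 0.9, -2.0]
finger_gap: 0.197
grasp_force: 58.9
```

{"method": "drive_tool", "body": {
  "series": [
    [[0,0,0.0005],0],
    [[0,0,0.001],0],
    [[0,0,0.0015],0],
    [[0,0,0.002],0],
    [[0,0,0.002],0],
    [[0,0,0.002],0],
    [[0,0,0.002],0],
    [[0,0,0.002],0],
    [[0,0,0.002],0],
    [[0,0,0.002],0]
  ]
}}

```text
time_s: 9.35
eef_pos: [0.4111, -0.1793, 0.152]
eef_rot: [3.14, -0.002, -0.001]
wrist_force: [-2.2, 2.4, 11.3]
finger_gap: 0.192
grasp_force: 60.5
```

{"method": "drive_tool", "body": {
  "series": [
    [[0,0,-0.018],0],
    [[0,0,-0.036],0],
    [[0,0,-0.054],0],
    [[0,0,-0.072],0],
    [[0,0,-0.09],0],
    [[0,0,-0.1],0],
    [[0,0,-0.106],0],
    [[0,0,-0.106],0],
    [[0,0,-0.106],0],
    [[0,0,-0.106],0]
  ]
}}

```text
time_s: 10.18
eef_pos: [0.4098, -0.1786, 0.2552]
eef_rot: [-3.14, 0.002, -0.001]
wrist_force: [0.6, -0.3, -1.7]
finger_gap: 0.192
grasp_force: 59.0
```

{"method": "drive_tool", "body": {
  "series": [
    [[0,0,0.018],0],
    [[0,0,0.036],0],
    [[0,0,0.054],0],
    [[0,0,0.072],0],
    [[0,0,0.088],0],
    [[0,0,0.098],0],
    [[0,0,0.103],0],
    [[0,0,0.105],0],
    [[0,0,0.106],0],
    [[0,0,0.106],0]
  ]
}}

```text
time_s: 11.02
eef_pos: [0.4104, -0.1786, 0.152]
eef_rot: [-3.141, -0.0, -0.0]
wrist_force: [-4.6, 3.7, 19.3]
finger_gap: 0.193
grasp_force: 61.8
```

{"method": "drive_tool", "body": {
  "series": [
    [[0,0,0],0],
    [[0,0,0],0],
    [[0,0,0],0],
    [[0,0,-0.02],0],
    [[0,0,-0.04],0],
    [[0,0,-0.07],0],
    [[0,0,-0.1],0],
    [[0,0,-0.13],0],
    [[0,0,-0.15],0],
    [[0,0,-0.15],0]
  ]
}}

```text
time_s: 11.85
eef_pos: [0.412, -0.1803, 0.3045]
eef_rot: [3.137, -0.006, -0.001]
wrist_force: [0.3, -1.2, -1.1]
finger_gap: 0.192
grasp_force: 59.3
```

```bash
python3 - <<'E'
from h import *
r=findbk(.4096,-.179,.115);print(r[:2]);print(findbk(.406,.1766,.09,r[2])[:2])
st=env.sense();print(st["eef_pos"],st["wrist_force"])
E
```

```text
((array([ 0.4067, -0.179 ]), np.float64(0.985)), [(array([ 0.4064, -0.1791]), np.float64(0.274)), (array([ 0.4422, -0.204 ]), np.float64(0.703))])
((array([0.4062, 0.1767]), np.float64(0.069)), [(array([0.4059, 0.1774]), np.float64(0.025)), (array([0.4064, 0.1759]), np.float64(0.027))])
[ 0.4103805  -0.17903795  0.30015725] [-0.2527264   0.35480754 -1.4907569 ]
```

{"method": "drive_tool", "body": {
  "series": [
    [[0,-0.03,0],0],
    [[-0.001,-0.07,0],0],
    [[-0.002,-0.11,0],0],
    [[-0.003,-0.15,0],0],
    [[-0.004,-0.19,0],0],
    [[-0.004,-0.23,0],0],
    [[-0.004,-0.27,0],0],
    [[-0.004,-0.31,0],0],
    [[-0.004,-0.34,0],0],
    [[-0.004,-0.356,0],0]
  ]
}}

```text
time_s: 12.78
eef_pos: [0.4048, 0.1802, 0.298]
eef_rot: [-3.141, 0.004, 0.002]
wrist_force: [0.1, 0.9, -1.6]
finger_gap: 0.197
grasp_force: 59.3
```

{"method": "drive_tool", "body": {
  "series": [
    [[0,0,0],0],
    [[0,0,0],0],
    [[0,0,0],0],
    [[0,0,0.01],0],
    [[0,0,0.02],0],
    [[0,0,0.03],0],
    [[0,0,0.03],0],
    [[0,0,0.03],0],
    [[0,0,0.03],0],
    [[0,0,0.03],0]
  ]
}}

```text
time_s: 13.62
eef_pos: [0.4069, 0.1769, 0.2707]
eef_rot: [-3.141, -0.001, -0.001]
wrist_force: [0.3, 1.7, -1.6]
finger_gap: 0.198
grasp_force: 59.3
```

```bash
python3 - <<'E'
from h import *
st=env.sense();print(st["eef_pos"],st["eef_rot"],st["wrist_force"])
r=findbk(.4096,-.179,.115);print(r[:2])
s=r[2][0]
a=cv2.resize(s["img"][100:230,310:440],None,fx=4,fy=4,interpolation=cv2.INTER_CUBIC);cv2.imwrite("pics/g4.png",a)
E
```

```text
[0.40689613 0.17688816 0.2707074 ] [-3.14146854e+00 -8.01929464e-04 -9.26552254e-04] [ 0.33021782  1.67203347 -1.551338  ]
((array([ 0.4091, -0.1787]), np.float64(0.114)), [(array([ 0.4105, -0.1784]), np.float64(0.035)), (array([ 0.4094, -0.18  ]), np.float64(0.058))])
```

View pics/g4.png

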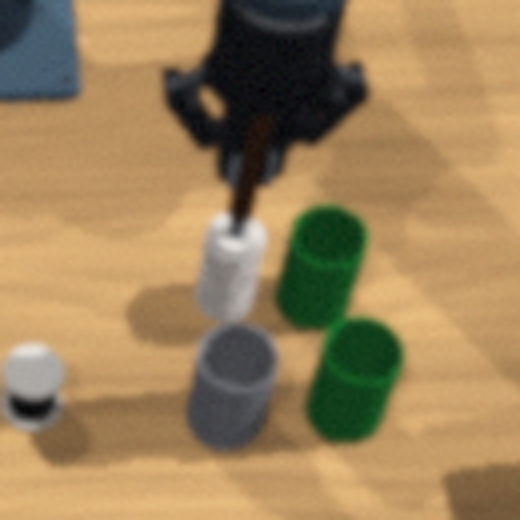

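```bash
python3 - <<'E'
from h import *
s=imaging.camera("scene")
for q in([.4069,.1769,.127],[.4062,.1767,.09],[.4062,.1767,0]): print((proj(s,q)-[310,100])*4)
m=mask(s,[355,178,382,214],steel,1);print(fitcyl([s],[m],(.41,.18),h=.09))
t=imaging.camera("top");H=hull(t,.41,.19,.031,0,.09).reshape(-1,2)
cv2.imwrite("pics/g5.png",np.hstack([cv2.resize(t["img"][200:270,230:310],None,fx=5,fy=5,interpolation=cv2.INTER_CUBIC)]))
m2=mask(t,[*H.min(0),*H.max(0)],steel,4);print(fitcyl([t],[m2],(.41,.18),h=.09))
E
```

```text
[220.41733685 296.54104603]
[214.45930209 323.70064048]
[201.9231007  386.48765297]
(array([0.43  , 0.1903]), np.float64(0.112))
(array([0.4086, 0.2018]), np.float64(0.393))
```

View pics/g5.png

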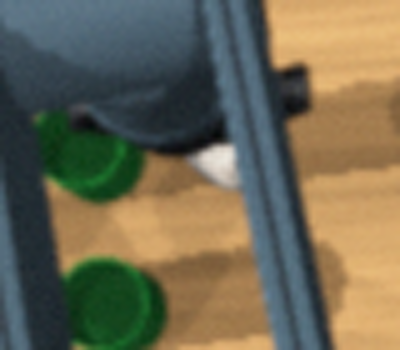

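The beaker was knocked aside, to roughly (0.43,0.19). I'll re-measure it more cleanly.

{"method": "drive_tool", "body": {
  "series": [
    [[-0.02,0.02,-0.01],0],
    [[-0.04,0.04,-0.03],0],
    [[-0.06,0.06,-0.03],0],
    [[-0.08,0.08,-0.03],0],
    [[-0.08,0.1,-0.03],0],
    [[-0.08,0.12,-0.03],0],
    [[-0.08,0.12,-0.03],0],
    [[-0.08,0.12,-0.03],0],
    [[-0.08,0.12,-0.03],0],
    [[-0.08,0.12,-0.03],0]
  ]
}}

```text
time_s: 14.65
eef_pos: [0.3266, 0.0577, 0.3003]
eef_rot: [-3.141, 0.0, 0.0]
wrist_force: [-0.3, -0.7, -1.8]
finger_gap: 0.192
grasp_force: 59.4
```

```bash
python3 - <<'E'
from h import *
r=findbk(.430,.190,.09);print(r[:2]);
st=env.sense();print(st["eef_pos"],st["wrist_force"])
E
```

```text
((array([0.4328, 0.19  ]), np.float64(0.566)), [(array([0.4328, 0.1904]), np.float64(0.033)), (array([0.4318, 0.1879]), np.float64(0.52))])
[0.32650797 0.05772477 0.30022736] [ 1.0590545   0.3619833  -1.33967723]
```

{"method": "drive_tool", "body": {
  "series": [
    [[0.025,-0.03,0],0],
    [[0.05,-0.06,0],0],
    [[0.075,-0.09,0],0],
    [[0.095,-0.12,0],0],
    [[0.1065,-0.132,0],0],
    [[0.1065,-0.132,0.01],0],
    [[0.1065,-0.132,0.03],0],
    [[0.1065,-0.132,0.04],0],
    [[0.1065,-0.132,0.04],0],
    [[0.1065,-0.132,0.04],0]
  ]
}}

```text
time_s: 15.58
eef_pos: [0.4322, 0.1887, 0.2598]
eef_rot: [3.141, 0.002, -0.001]
wrist_force: [-0.4, 0.5, -1.0]
finger_gap: 0.193
grasp_force: 59.5
```

```bash
python3 - <<'E'
from h import *
st=env.sense();print(st["eef_pos"],st["wrist_force"])
s=imaging.camera("scene")
m=mask(s,[353,180,384,214],lambda h:(h[...,1]<75)&(h[...,2]<150),1);print(fitcyl([s],[m],(.43,.19),h=.09))
cv2.imwrite("pics/g6.png",cv2.resize(s["img"][110:230,320:440],None,fx=4,fy=4,interpolation=cv2.INTER_CUBIC))
E
```

```text
[0.43216037 0.1886521  0.25977882] [-0.42831688  0.4886721  -0.96523137]
(array([0.4304, 0.1908]), np.float64(0.053))
```

View pics/g6.png

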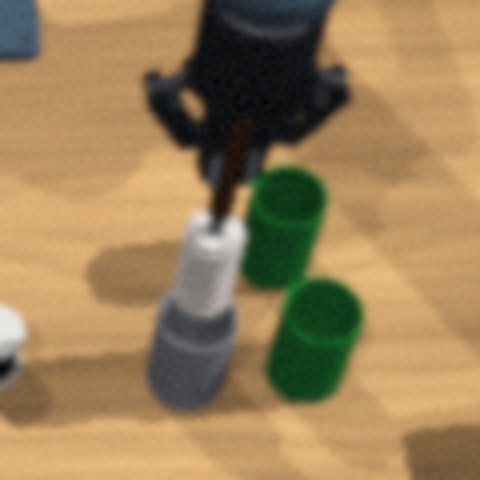

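{"method": "drive_tool", "body": {
  "series": [
    [[0,0,0.018],0],
    [[0,0,0.036],0],
    [[0,0,0.054],0],
    [[0,0,0.072],0],
    [[0,0,0.088],0],
    [[0,0,0.1],0],
    [[0,0,0.106],0],
    [[0,0,0.108],0],
    [[0,0,0.109],0],
    [[0,0,0.109],0]
  ]
}}

```text
time_s: 16.47
eef_pos: [0.4338, 0.189, 0.1523]
eef_rot: [-3.141, -0.002, -0.001]
wrist_force: [-0.2, 0.6, -0.3]
finger_gap: 0.193
grasp_force: 59.7
```

{"method": "drive_tool", "body": {
  "series": [
    [[0,0,0.0003],0],
    [[0,0,0.0006],0],
    [[0,0,0.001],0],
    [[0,0,0.001],0],
    [[0,0,0.001],0],
    [[0,0,0.001],0],
    [[0,0,0.001],0],
    [[0,0,0.001],0],
    [[0,0,0.001],0],
    [[0,0,0.001],0]
  ]
}}

```text
time_s: 17.3
eef_pos: [0.4342, 0.1892, 0.152]
eef_rot: [-3.141, -0.003, -0.0]
wrist_force: [-1.1, -0.3, 7.0]
finger_gap: 0.195
grasp_force: 60.5
```

Contact with the floor. Next: up to the rim (82 mm), down again and out.

{"method": "drive_tool", "body": {
  "series": [
    [[0,0,-0.018],0],
    [[0,0,-0.036],0],
    [[0,0,-0.054],0],
    [[0,0,-0.07],0],
    [[0,0,-0.081],0],
    [[0,0,-0.081],0],
    [[0,0,-0.081],0],
    [[0,0,-0.081],0],
    [[0,0,-0.081],0],
    [[0,0,-0.081],0]
  ]
}}

```text
time_s: 18.13
eef_pos: [0.4325, 0.1889, 0.2303]
eef_rot: [3.141, 0.002, -0.001]
wrist_force: [-0.6, 0.1, -1.1]
finger_gap: 0.197
grasp_force: 59.7
```

{"method": "drive_tool", "body": {
  "series": [
    [[0,0,0.018],0],
    [[0,0,0.036],0],
    [[0,0,0.054],0],
    [[0,0,0.066],0],
    [[0,0,0.075],0],
    [[0,0,0.079],0],
    [[0,0,0.081],0],
    [[0,0,0.0815],0],
    [[0,0,0.0815],0],
    [[0,0,0.0815],0]
  ]
}}

```text
time_s: 18.97
eef_pos: [0.4336, 0.189, 0.152]
eef_rot: [-3.142, -0.002, -0.0]
wrist_force: [-4.9, -1.3, 14.7]
finger_gap: 0.195
grasp_force: 61.6
```

{"method": "drive_tool", "body": {
  "series": [
    [[0,0,0],0],
    [[0,0,0],0],
    [[0,0,0],0],
    [[0,0,-0.02],0],
    [[0,0,-0.04],0],
    [[0,0,-0.07],0],
    [[0,0,-0.1],0],
    [[0,0,-0.13],0],
    [[0,0,-0.15],0],
    [[0,0,-0.15],0]
  ]
}}

```text
time_s: 19.8
eef_pos: [0.4355, 0.1895, 0.3049]
eef_rot: [-3.14, -0.009, -0.001]
wrist_force: [0.6, -0.1, -0.2]
finger_gap: 0.191
grasp_force: 59.6
```

```bash
python3 - <<'E'
from h import *
st=env.sense();print(st["eef_pos"],st["wrist_force"])
s=imaging.camera("scene");t=imaging.camera("top")
# pot: brown mask fit
print([find_in("brush_pot",c)[:2] for c in(s,t)])
cs=[s,t]
pot=lambda h:(h[...,2]<135)&(h[...,0]<14)&(h[...,1]>90)
for c,r in((s,[166,183,196,215]),(t,[428,207,456,232])):
    m=mask(c,r,pot,2); print(fitcyl([c],[m],(.414,-.371),r=.029,h=.08) if m is not None else None)
ms=[mask(s,[166,183,196,215],pot,2),mask(t,[428,207,456,232],pot,2)];print(fitcyl(cs,ms,(.414,-.371),r=.029,h=.08))
o=[]
for c,m in zip(cs,ms):
    im=cv2.resize(c["img"],None,fx=4,fy=4,interpolation=cv2.INTER_CUBIC);cc,_=cv2.findContours(m,0,2);cv2.drawContours(im,cc,-1,(255,0,255),1)
    cv2.polylines(im,[np.int32((hull(c,.4135,-.371,.029,0,.08)+.5)*4)],True,(0,255,0),1)
    u=(proj(c,[.414,-.371,.04])*4).astype(int);o.append(im[u[1]-150:u[1]+150,u[0]-190:u[0]+190])
cv2.imwrite("pics/pot.png",np.hstack(o))
E
```

```text
[0.43545846 0.18945804 0.30492592] [ 0.63641051 -0.13229206 -0.16230902]
[[{'rect': [168.8, 186.9, 199.3, 213.9], 'score': 0.97}], [{'rect': [430.4, 211.1, 452.9, 228.8], 'score': 0.53}, {'rect': [254.6, 143.7, 409.8, 196.3], 'score': 0.51}]]
(array([ 0.4155, -0.37  ]), np.float64(0.151))
(array([ 0.4137, -0.3692]), np.float64(0.153))
(array([ 0.4138, -0.371 ]), np.float64(0.306))
```

View pics/pot.png

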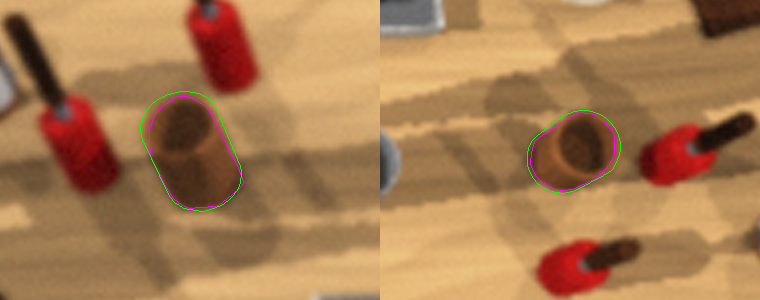

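{"method": "drive_tool", "body": {
  "series": [
    [[-0.001,0.03,0],0],
    [[-0.002,0.06,0],0],
    [[-0.003,0.09,0],0],
    [[-0.004,0.12,0],0],
    [[-0.005,0.15,0],0],
    [[-0.006,0.18,0],0],
    [[-0.007,0.21,0],0],
    [[-0.008,0.24,0],0],
    [[-0.009,0.27,0],0],
    [[-0.01,0.3,0],0]
  ]
}}

```text
time_s: 20.83
eef_pos: [0.4218, -0.112, 0.2981]
eef_rot: [-3.14, 0.003, -0.001]
wrist_force: [0.9, -0.1, -0.3]
finger_gap: 0.192
grasp_force: 59.6
```

{"method": "drive_tool", "body": {
  "series": [
    [[-0.001,0.03,0],0],
    [[-0.002,0.06,0],0],
    [[-0.003,0.09,0],0],
    [[-0.004,0.12,0],0],
    [[-0.005,0.15,0],0],
    [[-0.006,0.18,0],0],
    [[-0.007,0.21,0],0],
    [[-0.008,0.24,0],0],
    [[-0.009,0.26,0],0],
    [[-0.009,0.26,0],0]
  ]
}}

```text
time_s: 21.67
eef_pos: [0.4125, -0.3746, 0.2969]
eef_rot: [-3.14, 0.003, -0.004]
wrist_force: [-0.4, 0.7, -1.1]
finger_gap: 0.194
grasp_force: 59.6
```

{"method": "drive_tool", "body": {
  "series": [
    [[0,0,0],0],
    [[0,0,0],0],
    [[0,0,0],0],
    [[0,0,0],0],
    [[0,0,0],0],
    [[0,0,0],0],
    [[0,0,0.01],0],
    [[0,0,0.03],0],
    [[0,0,0.04],0],
    [[0,0,0.04],0]
  ]
}}

```text
time_s: 22.5
eef_pos: [0.4127, -0.3694, 0.2565]
eef_rot: [-3.137, 0.004, -0.0]
wrist_force: [-0.0, -0.2, -1.7]
finger_gap: 0.193
grasp_force: 59.5
```

```bash
python3 - <<'E'
from h import *
st=env.sense();print(st["eef_pos"],st["eef_rot"],st["wrist_force"])
E
```

```text
[ 0.41265364 -0.3694042   0.25653624] [-3.13674433e+00  3.56610620e-03 -4.64966214e-04] [-0.02638326 -0.17541296 -1.68706891]
```

{"method": "drive_tool", "body": {
  "series": [
    [[0.001,0,0.015],0],
    [[0.001,0,0.03],0],
    [[0.001,0,0.04],0],
    [[0.001,0,0.05],0],
    [[0.001,0,0.06],0],
    [[0.001,0,0.07],0],
    [[0.001,0,0.08],0],
    [[0.001,0,0.08],0],
    [[0.001,0,0.08],0],
    [[0.001,0,0.08],0]
  ]
}}

```text
time_s: 23.33
eef_pos: [0.4149, -0.3713, 0.1802]
eef_rot: [3.141, -0.0, -0.001]
wrist_force: [0.0, 0.0, -0.8]
finger_gap: 0.194
grasp_force: 59.6
```

{"method": "drive_tool", "body": {
  "series": [
    [[0,0,0.01],0],
    [[0,0,0.02],0],
    [[0,0,0.026],0],
    [[0,0,0.029],0],
    [[0,0,0.03],0],
    [[0,0,0.03],0],
    [[0,0,0.03],0],
    [[0,0,0.03],0],
    [[0,0,0.03],0],
    [[0,0,0.03],0]
  ]
}}

```text
time_s: 24.17
eef_pos: [0.4146, -0.3707, 0.1501]
eef_rot: [-3.141, 0.0, -0.001]
wrist_force: [-1.1, 1.8, 6.1]
finger_gap: 0.195
grasp_force: 60.5
```

Seated. I'll release it with a partial opening, because the red brush is beside it, and then rise.

{"method": "drive_tool", "body": {
  "series": [
    [[0,0,0],0],
    [[0,0,0],0],
    [[0,0,0],0],
    [[0,0,0],0],
    [[0,0,0],0],
    [[0,0,0],0],
    [[0,0,0],0],
    [[0,0,0],0],
    [[0,0,0],0],
    [[0,0,0],0]
  ],
  "jaw": 0.5
}}

```text
time_s: 25.0
eef_pos: [0.4147, -0.371, 0.1498]
eef_rot: [3.142, 0.0, -0.001]
wrist_force: [0.5, 0.6, 0.7]
finger_gap: 0.498
grasp_force: 0.0
```

{"method": "drive_tool", "body": {
  "series": [
    [[0,0,-0.01],0],
    [[0,0,-0.025],0],
    [[0,0,-0.04],0],
    [[0,0,-0.06],0],
    [[0,0,-0.08],0],
    [[0,0,-0.1],0],
    [[0,0,-0.1],0],
    [[0,-0.03,-0.1],0],
    [[0,-0.06,-0.1],0],
    [[0,-0.08,-0.1],0]
  ]
}}

```text
time_s: 25.83
eef_pos: [0.4143, -0.2889, 0.2496]
eef_rot: [-3.14, 0.0, -0.001]
wrist_force: [0.4, 0.1, -0.4]
finger_gap: 0.502
grasp_force: 0.0
```

```bash
python3 - <<'E'
from h import *
st=env.sense();print(st["eef_pos"])
s=imaging.camera("scene");t=imaging.camera("top")
m=mask(s,[232,175,260,215],steel,3);print(fitcyl([s],[m],(.41,-.18),h=.115))
m=mask(s,[350,173,386,214],steel,3);print(fitcyl([s],[m],(.43,.19),h=.09))
r=findbk(.4096,-.179,.115,[s,t]);print(r[:2]);print(findbk(.433,.19,.09,[s,t])[:2])
a=cv2.resize(s["img"][130:220,130:270],None,fx=4,fy=4,interpolation=cv2.INTER_CUBIC);cv2.imwrite("pics/g8.png",a)
E
```

```text
[ 0.41427774 -0.28886135  0.24958988]
(array([ 0.4108, -0.1781]), np.float64(0.028))
(array([0.4325, 0.1901]), np.float64(0.033))
((array([ 0.4094, -0.1785]), np.float64(0.45)), [(array([ 0.4107, -0.1782]), np.float64(0.028)), (array([ 0.4093, -0.1814]), np.float64(0.398))])
((array([0.4322, 0.1897]), np.float64(0.09)), [(array([0.4323, 0.1901]), np.float64(0.032)), (array([0.4317, 0.1884]), np.float64(0.051))])
```

View pics/g8.png

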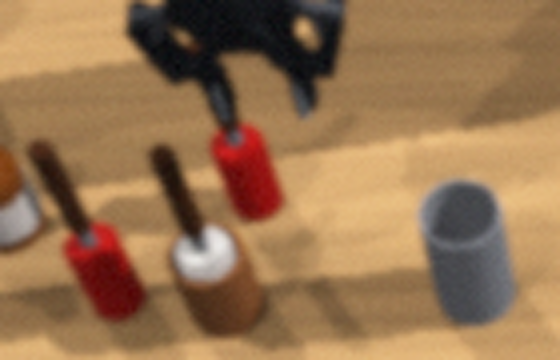

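{"method": "drive_tool", "body": {
  "series": [
    [[-0.0045,-0.03,0],0],
    [[-0.0045,-0.06,0],0],
    [[-0.0045,-0.09,0],0],
    [[-0.0045,-0.11,0],0],
    [[-0.0045,-0.11,0],0],
    [[-0.0045,-0.11,0],0],
    [[-0.0045,-0.11,0.02],0],
    [[-0.0045,-0.11,0.05],0],
    [[-0.0045,-0.11,0.08],0],
    [[-0.0045,-0.11,0.1],0]
  ],
  "jaw": 1
}}

```text
time_s: 26.77
eef_pos: [0.4097, -0.1821, 0.1475]
eef_rot: [-3.141, 0.002, -0.002]
wrist_force: [-0.0, 0.7, -0.2]
finger_gap: 1.0
grasp_force: 0.0
```

{"method": "drive_tool", "body": {
  "series": [
    [[0,0,0.015],0],
    [[0,0,0.03],0],
    [[0,0,0.045],0],
    [[0,0,0.06],0],
    [[0,0,0.07],0],
    [[0,0,0.077],0],
    [[0,0,0.077],0],
    [[0,0,0.077],0],
    [[0,0,0.077],0],
    [[0,0,0.077],0]
  ]
}}

```text
time_s: 27.6
eef_pos: [0.4109, -0.1816, 0.0735]
eef_rot: [3.141, -0.001, -0.001]
wrist_force: [0.4, -0.5, -0.4]
finger_gap: 1.0
grasp_force: 0.0
```

{"method": "drive_tool", "body": {
  "series": [
    [[0,0,0],0],
    [[0,0,0],0],
    [[0,0,0],0],
    [[0,0,0],0],
    [[0,0,0],0],
    [[0,0,0],0],
    [[0,0,0],0],
    [[0,0,0],0],
    [[0,0,0],0],
    [[0,0,0],0]
  ],
  "jaw": 0,
  "squeeze": 50
}}

```text
time_s: 28.43
eef_pos: [0.4108, -0.1808, 0.0738]
eef_rot: [3.141, -0.001, -0.0]
wrist_force: [-0.7, 3.0, 6.9]
finger_gap: 0.727
grasp_force: 52.8
```

{"method": "drive_tool", "body": {
  "series": [
    [[0,0,-0.015],0],
    [[0,0,-0.035],0],
    [[0,0,-0.06],0],
    [[0,0,-0.085],0],
    [[0,0,-0.1],0],
    [[0,0,-0.1],0],
    [[0.02,-0.02,-0.1],0],
    [[0.04,-0.04,-0.1],0],
    [[0.06,-0.065,-0.1],0],
    [[0.08,-0.09,-0.1],0]
  ]
}}

```text
time_s: 29.27
eef_pos: [0.4903, -0.09, 0.1714]
eef_rot: [-3.141, 0.002, -0.002]
wrist_force: [1.0, -0.4, -3.0]
finger_gap: 0.73
grasp_force: 55.8
```

{"method": "drive_tool", "body": {
  "series": [
    [[0.025,-0.025,0],0],
    [[0.05,-0.05,0],0],
    [[0.075,-0.08,0],0],
    [[0.1,-0.105,0],0],
    [[0.115,-0.12,0],0],
    [[0.119,-0.128,0],0],
    [[0.119,-0.128,0],0],
    [[0.119,-0.128,0],0],
    [[0.119,-0.128,0],0],
    [[0.119,-0.128,0],0]
  ]
}}

```text
time_s: 30.1
eef_pos: [0.6085, 0.0356, 0.1726]
eef_rot: [3.141, 0.001, -0.002]
wrist_force: [-0.1, -0.6, -2.3]
finger_gap: 0.721
grasp_force: 55.9
```

```bash
python3 - <<'E'
from h import *
st=env.sense();print(st["eef_pos"],st["eef_rot"],st["wrist_force"])
s=imaging.camera("scene")
m=mask(s,[350,173,386,214],steel,3);print(fitcyl([s],[m],(.43,.19),h=.09))
im=cv2.resize(s["img"],None,fx=3,fy=3,interpolation=cv2.INTER_CUBIC)
c,yw=np.array([.6125,.102]),-.0457
R=np.array([[np.cos(yw),-np.sin(yw)],[np.sin(yw),np.cos(yw)]])
q=[proj(s,[*(c+R@np.array(k)),.03])*3+1 for k in((-.055,-.15),(.055,-.15),(.055,.15),(-.055,.15))]
cv2.polylines(im,[np.int32(q)],True,(0,0,255),1)
cv2.imwrite("pics/g9.png",im[450:890,590:1240])
E
```

```text
[0.60849218 0.03563514 0.17258089] [ 3.14126759e+00  1.00049642e-03 -2.02730759e-03] [-0.1105803  -0.55548814 -2.28580167]
(array([0.4328, 0.19  ]), np.float64(0.029))
```

View pics/g9.png

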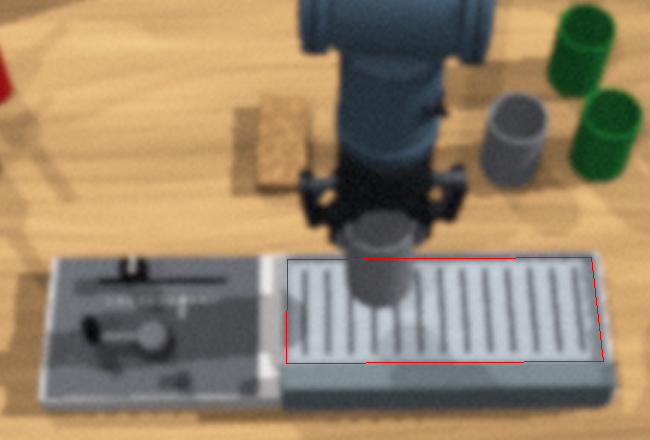

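{"method": "drive_tool", "body": {
  "series": [
    [[0,0,0.012],0],
    [[0,0,0.026],0],
    [[0,0,0.04],0],
    [[0,0,0.052],0],
    [[0,0,0.06],0],
    [[0,0,0.065],0],
    [[0,0,0.067],0],
    [[0,0,0.068],0],
    [[0,0,0.068],0],
    [[0,0,0.068],0]
  ]
}}

```text
time_s: 30.98
eef_pos: [0.61, 0.0368, 0.1055]
eef_rot: [3.141, -0.001, -0.001]
wrist_force: [-0.1, -0.2, -2.6]
finger_gap: 0.722
grasp_force: 55.9
```

{"method": "drive_tool", "body": {
  "series": [
    [[0,0,0.0004],0],
    [[0,0,0.0008],0],
    [[0,0,0.0012],0],
    [[0,0,0.0015],0],
    [[0,0,0.0015],0],
    [[0,0,0.0015],0],
    [[0,0,0.0015],0],
    [[0,0,0.0015],0],
    [[0,0,0.0015],0],
    [[0,0,0.0015],0]
  ]
}}

```text
time_s: 31.82
eef_pos: [0.6099, 0.0369, 0.1038]
eef_rot: [3.142, -0.001, -0.001]
wrist_force: [0.2, 0.8, 5.6]
finger_gap: 0.724
grasp_force: 56.2
```

{"method": "drive_tool", "body": {
  "series": [
    [[0,0,0],0],
    [[0,0,0],0],
    [[0,0,0],0],
    [[0,0,0],0],
    [[0,0,0],0],
    [[0,0,-0.015],0],
    [[0,0,-0.04],0],
    [[0,0,-0.07],0],
    [[0,0,-0.1],0],
    [[0,0,-0.1],0]
  ],
  "jaw": 1
}}

```text
time_s: 32.65
eef_pos: [0.6128, 0.0365, 0.2102]
eef_rot: [3.14, -0.011, -0.001]
wrist_force: [1.8, -0.3, 0.1]
finger_gap: 1.001
grasp_force: 0.0
```

{"method": "drive_tool", "body": {
  "series": [
    [[-0.02,-0.02,0],-6],
    [[-0.045,-0.04,0],-12],
    [[-0.07,-0.06,0],-18],
    [[-0.095,-0.08,0],-24],
    [[-0.12,-0.1,0],-30],
    [[-0.145,-0.125,0],-36],
    [[-0.165,-0.143,0],-42],
    [[-0.177,-0.1525,0],-45],
    [[-0.177,-0.1525,0],-45],
    [[-0.177,-0.1525,0],-45]
  ]
}}

```text
time_s: 33.48
eef_pos: [0.4324, 0.1898, 0.2036]
eef_rot: [3.141, -0.001, 0.785]
wrist_force: [-0.1, -0.6, 0.8]
finger_gap: 1.002
grasp_force: 0.0
```

```bash
python3 - <<'E'
from h import *
st=env.sense();print(st["eef_pos"],st["eef_rot"],st["wrist_force"])
s=imaging.camera("scene")
m=mask(s,[350,173,386,214],steel,3);print(fitcyl([s],[m],(.43,.19),h=.09))
cv2.imwrite("pics/g10.png",cv2.resize(s["img"][130:295,200:420],None,fx=3,fy=3,interpolation=cv2.INTER_CUBIC))
E
```

```text
[0.43237891 0.18984929 0.20355378] [ 3.14078052e+00 -6.34301998e-04  7.85250728e-01] [-0.11014697 -0.60375306  0.77320256]
(array([0.4325, 0.1901]), np.float64(0.034))
```

View pics/g10.png

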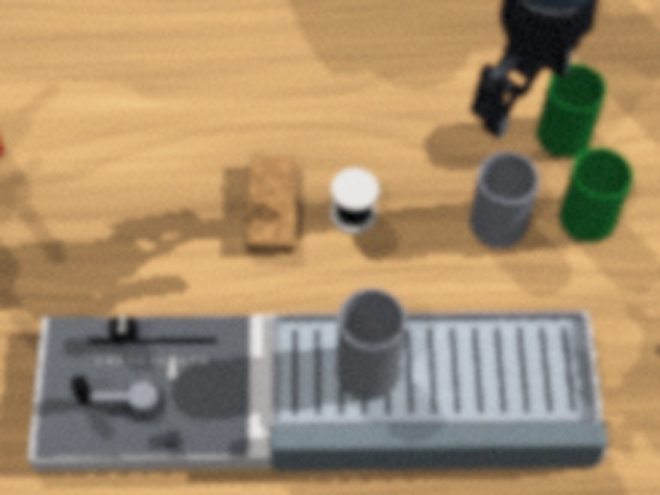

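{"method": "drive_tool", "body": {
  "series": [
    [[0,0,0.025],0],
    [[0,0,0.05],0],
    [[0,0,0.075],0],
    [[0,0,0.1],0],
    [[0,0,0.12],0],
    [[0,0,0.14],0],
    [[0,0,0.15],0],
    [[0,0,0.1575],0],
    [[0,0,0.1575],0],
    [[0,0,0.1575],0]
  ]
}}

```text
time_s: 34.37
eef_pos: [0.4333, 0.189, 0.0457]
eef_rot: [-3.142, 0.0, 0.783]
wrist_force: [0.3, -1.4, 1.2]
finger_gap: 0.998
grasp_force: 0.0
```

{"method": "drive_tool", "body": {
  "series": [
    [[0,0,0],0],
    [[0,0,0],0],
    [[0,0,0],0],
    [[0,0,0],0],
    [[0,0,0],0],
    [[0,0,0],0],
    [[0,0,0],0],
    [[0,0,0],0],
    [[0,0,0],0],
    [[0,0,0],0]
  ],
  "jaw": 0
}}

```text
time_s: 35.2
eef_pos: [0.4334, 0.1896, 0.047]
eef_rot: [3.14, -0.002, 0.785]
wrist_force: [-1.0, 0.4, 6.0]
finger_gap: 0.712
grasp_force: 54.0
```

{"method": "drive_tool", "body": {
  "series": [
    [[0,0,-0.015],0],
    [[0,0,-0.035],0],
    [[0,0,-0.06],0],
    [[0,0,-0.085],0],
    [[0,0,-0.1],0],
    [[0,0,-0.1],0],
    [[0,0,-0.1],0],
    [[0,0,-0.1],0],
    [[0,0,-0.1],0],
    [[0,0,-0.1],0]
  ]
}}

```text
time_s: 36.03
eef_pos: [0.4316, 0.1893, 0.1444]
eef_rot: [-3.14, 0.002, 0.785]
wrist_force: [0.7, 0.8, -2.4]
finger_gap: 0.71
grasp_force: 55.3
```

{"method": "drive_tool", "body": {
  "series": [
    [[0.012,0.015,0],0],
    [[0.03,0.038,0],0],
    [[0.05,0.064,0],0],
    [[0.07,0.09,0],0],
    [[0.09,0.115,0],0],
    [[0.107,0.137,0],0],
    [[0.1135,0.1453,0],0],
    [[0.1135,0.1453,0],0],
    [[0.1135,0.1453,0],0],
    [[0.1135,0.1453,0],0]
  ]
}}

```text
time_s: 36.87
eef_pos: [0.6141, 0.167, 0.1446]
eef_rot: [-3.14, 0.002, 0.785]
wrist_force: [-0.7, 0.3, -2.1]
finger_gap: 0.708
grasp_force: 55.3
```

{"method": "drive_tool", "body": {
  "series": [
    [[0,0,0.012],0],
    [[0,0,0.026],0],
    [[0,0,0.04],0],
    [[0,0,0.052],0],
    [[0,0,0.06],0],
    [[0,0,0.065],0],
    [[0,0,0.067],0],
    [[0,0,0.068],0],
    [[0,0,0.068],0],
    [[0,0,0.068],0]
  ]
}}

```text
time_s: 37.7
eef_pos: [0.616, 0.167, 0.0785]
eef_rot: [3.141, -0.001, 0.785]
wrist_force: [0.7, -0.0, -2.1]
finger_gap: 0.706
grasp_force: 55.3
```

{"method": "drive_tool", "body": {
  "series": [
    [[0,0,0.0004],0],
    [[0,0,0.0008],0],
    [[0,0,0.0012],0],
    [[0,0,0.0015],0],
    [[0,0,0.0015],0],
    [[0,0,0.0015],0],
    [[0,0,0.0015],0],
    [[0,0,0.0015],0],
    [[0,0,0.0015],0],
    [[0,0,0.0015],0]
  ]
}}

```text
time_s: 38.53
eef_pos: [0.6159, 0.167, 0.0771]
eef_rot: [3.141, -0.001, 0.785]
wrist_force: [-1.8, 0.0, 4.9]
finger_gap: 0.707
grasp_force: 55.7
```

{"method": "drive_tool", "body": {
  "series": [
    [[0,0,0],0],
    [[0,0,0],0],
    [[0,0,0],0],
    [[0,0,0],0],
    [[0,0,0],0],
    [[0,0,-0.015],0],
    [[0,0,-0.04],0],
    [[0,0,-0.07],0],
    [[0,0,-0.1],0],
    [[0,0,-0.13],0]
  ],
  "jaw": 1
}}

```text
time_s: 39.37
eef_pos: [0.6153, 0.1668, 0.2073]
eef_rot: [-3.141, 0.001, 0.785]
wrist_force: [0.5, -0.3, -0.3]
finger_gap: 1.0
grasp_force: 0.0
```

{"method": "drive_tool", "body": {
  "series": [
    [[-0.02,-0.02,0],7],
    [[-0.04,-0.04,0],14],
    [[-0.06,-0.06,0],21],
    [[-0.08,-0.08,0],28],
    [[-0.1,-0.1,0],35],
    [[-0.12,-0.12,0],42],
    [[-0.13,-0.13,0],47.6],
    [[-0.13,-0.13,0],47.6],
    [[-0.13,-0.13,0],47.6],
    [[-0.13,-0.13,0],47.6]
  ],
  "jaw": 0.5
}}

```text
time_s: 40.2
eef_pos: [0.4328, 0.167, 0.2067]
eef_rot: [-3.141, -0.002, -0.044]
wrist_force: [-0.6, -0.4, -0.5]
finger_gap: 0.502
grasp_force: 0.0
```

```bash
cat >> h.py <<'E'
def bright(c,p,half,thr=None):
    # subpixel centroid of the bright, unsaturated blob near world point p
    u=proj(c,p); x0,y0=np.round(u-half).astype(int); x1,y1=np.round(u+half).astype(int)+1
    g=c["img"][y0:y1,x0:x1].min(2).astype(float); return u,(x0,y0),g
E
python3 - <<'E'
from h import *
np.set_printoptions(linewidth=200)
st=env.sense();print(st["eef_pos"],st["eef_rot"],st["finger_gap"])
s=imaging.camera("scene");t=imaging.camera("top")
for n,c in(("s",s),("t",t)):
    for nm,p in(("slider",[.565,-.194,.068]),("mark",[.5958,-.1493,.03])):
        u,o,g=bright(c,p,np.array([7,6])); print(n,nm,u.round(1),o); print(g.astype(int))
for x,y,h in((.6099,.0369,.115),(.6159,.167,.09)):
    o=[]
    for c in(s,t):
        H=hull(c,x,y,.031,.03,.03+h).reshape(-1,2); m=mask(c,[*H.min(0),*H.max(0)],lambda h:h[...,2]<120,0); o.append(fitcyl([c],[m],(x,y),z0=.03,h=h) if m is not None else None)
    print(o)
E
```

```text
[0.43282537 0.16699916 0.20666575] [-3.14139584e+00 -1.58317497e-03 -4.37569440e-02] 0.5021431984457922
s slider [239.8 236.9] (np.int64(233), np.int64(231))
[[116 119 121 118 119 117 120 119 118 118 116 118 119 121 116]
 [122 120 120 123 123 118 118 120 120 117 115 120 120 117 116]
 [114 119 115 121 117 114 118 122 117 117 115 116 116 115 116]
 [114 115 111 110 105 108 120 131 125 114 108 110 113 115 115]
 [114 114 111 101  91  90 112 140 134 103  90  97 105 115 123]
 [117 114 106  88  68  68 102 138 128  83  59  71  90 105 113]
 [111 110  98  70  48  54  91 131 115  76  37  44  69  89  96]
 [107 106  91  62  39  52  92 127 114  64  30  35  51  78  95]
 [109 102  86  60  42  56  98 125 110  60  31  27  47  72  89]
 [104 100  90  58  37  47  80 101  83  49  25  26  46  75  92]
 [ 96  89  83  60  34  31  44  59  46  26  13  19  42  71  88]
 [ 73  72  66  52  26  13  21  19  20  20  11  18  36  58  72]
 [ 49  42  43  34  25  17  16  22  25  23  26  25  31  45  52]]
s mark [256.7 251.7] (np.int64(250), np.int64(246))
[[ 93 102 106 104 107 104 107 102 103 106 102 102 102 102 101]
 [ 92 1
[... 1980 characters left out ...]
0 107 108]
 [ 76  74  73  74  82 104 157 180 148 116 108 106 104 108 107]
 [ 71  74  74  81  88 107 152 181 152 114 107 108 104 100 101]
 [ 80  80  90  98 103 117 154 183 149 118 112 107 104  99  97]
 [103 118 128 111 117 123 144 172 151 129 130 114 117 116 103]
 [114 122 131 113 119 127 141 159 138 122 123 111 117 116  97]
 [109 115 116 107 117 115 119 131 117 110 111 109 106 104  97]
 [105 104 109 106 106 110 105 110 106 107 107 107 106 101  94]
 [108 108 109 108 106 109 103 106 108 105 106 107 104 101  97]]
[(array([0.6158, 0.0387]), np.float64(0.116)), (array([0.613 , 0.0403]), np.float64(0.184))]
[(array([0.6204, 0.1664]), np.float64(0.096)), (array([0.6117, 0.1701]), np.float64(0.15))]
```

```bash
python3 - <<'E'
from h import *
s=imaging.camera("scene");t=imaging.camera("top");u=np.array([.0457,.999]);v=np.array([.999,-.0457])
for c,a,b in((s,(240.1,237),(257.05,252)),(t,(385.05,178.7),(370,173.3))):
    A=back(c,a,.068)[:2];B=back(c,b,.0303)[:2];print(A.round(4),B.round(4),"travel",((B-A)@u).round(4),"slider at mark",(A+u*((B-A)@u)).round(4))
print(env.sense()["eef_pos"])
E
```

```text
[ 0.5652 -0.193 ] [ 0.597  -0.1482] travel 0.0462 slider at mark [ 0.5673 -0.1469]
[ 0.5631 -0.1948] [ 0.5962 -0.1508] travel 0.0455 slider at mark [ 0.5652 -0.1493]
[0.43259874 0.16687692 0.20612934]
```

{"method": "drive_tool", "body": {
  "series": [
    [[0,0.03,0],0],
    [[0.01,0.07,0],0],
    [[0.03,0.11,0],0],
    [[0.05,0.15,0],0],
    [[0.075,0.19,0],0],
    [[0.1,0.23,0],0],
    [[0.12,0.27,0],0],
    [[0.14,0.31,0],0],
    [[0.148,0.34,0],0],
    [[0.148,0.3545,0],0]
  ]
}}

```text
time_s: 41.23
eef_pos: [0.565, -0.1985, 0.2054]
eef_rot: [3.14, -0.001, -0.047]
wrist_force: [0.2, -0.1, -0.1]
finger_gap: 0.502
grasp_force: 0.0
```

{"method": "drive_tool", "body": {
  "series": [
    [[0,0,0],0],
    [[0,0,0.02],0],
    [[0,0,0.05],0],
    [[0,0,0.08],0],
    [[0,0,0.1],0],
    [[0,0,0.1],0],
    [[0,0,0.1],0],
    [[0,0,0.1],0],
    [[0,0,0.1],0],
    [[0,0,0.1],0]
  ]
}}

```text
time_s: 42.07
eef_pos: [0.5644, -0.1944, 0.1082]
eef_rot: [3.14, -0.003, -0.046]
wrist_force: [0.2, -0.2, 0.5]
finger_gap: 0.501
grasp_force: 0.0
```

```bash
python3 - <<'E'
from h import *
st=env.sense();print(st["eef_pos"],st["eef_rot"],st["wrist_force"])
E
```

```text
[ 0.56440519 -0.19443766  0.10821984] [ 3.14003645e+00 -3.08444816e-03 -4.57432698e-02] [ 0.16452833 -0.15230173  0.47342228]
```

{"method": "drive_tool", "body": {
  "series": [
    [[0,0,0.02],0],
    [[0,0,0.04],0],
    [[0,0,0.055],0],
    [[0,0,0.065],0],
    [[0,0,0.067],0],
    [[0,0,0.067],0],
    [[0,0,0.067],0],
    [[0,0,0.067],0],
    [[0,0,0.067],0],
    [[0,0,0.067],0]
  ]
}}

```text
time_s: 42.9
eef_pos: [0.5637, -0.1942, 0.0402]
eef_rot: [3.141, -0.001, -0.046]
wrist_force: [-0.0, -0.3, 0.2]
finger_gap: 0.504
grasp_force: 0.0
```

{"method": "drive_tool", "body": {
  "series": [
    [[0,0,0],0],
    [[0,0,0],0],
    [[0,0,0],0],
    [[0,0,0],0],
    [[0,0,0],0],
    [[0,0,0],0],
    [[0,0,0],0],
    [[0,0,0],0],
    [[0,0,0],0],
    [[0,0,0],0]
  ],
  "jaw": 0,
  "squeeze": 20
}}

```text
time_s: 43.73
eef_pos: [0.5635, -0.194, 0.0398]
eef_rot: [3.141, -0.001, -0.046]
wrist_force: [-1.8, 1.0, 5.3]
finger_gap: 0.301
grasp_force: 22.4
```

{"method": "drive_tool", "body": {
  "series": [
    [[0,-0.006,0],0],
    [[0,-0.014,0],0],
    [[0,-0.022,0],0],
    [[0,-0.03,0],0],
    [[0,-0.038,0],0],
    [[0,-0.044,0],0],
    [[0,-0.046,0],0],
    [[0,-0.046,0],0],
    [[0,-0.046,0],0],
    [[0,-0.046,0],0]
  ]
}}

```text
time_s: 44.57
eef_pos: [0.5653, -0.1475, 0.0398]
eef_rot: [-3.141, 0.0, -0.046]
wrist_force: [-1.7, 2.3, 6.5]
finger_gap: 0.303
grasp_force: 22.7
```

{"method": "drive_tool", "body": {
  "series": [
    [[0,0,0],0],
    [[0,0,0],0],
    [[0,0,0],0],
    [[0,0,0],0],
    [[0,0,0],0],
    [[0,0,-0.02],0],
    [[0,0,-0.05],0],
    [[0,0,-0.08],0],
    [[0,0,-0.08],0],
    [[0,0,-0.08],0]
  ],
  "jaw": 0.5
}}

```text
time_s: 45.4
eef_pos: [0.5668, -0.1486, 0.1214]
eef_rot: [3.14, -0.004, -0.046]
wrist_force: [0.2, 0.0, -0.3]
finger_gap: 0.499
grasp_force: 0.0
```

```bash
python3 - <<'E'
from h import *
np.set_printoptions(linewidth=200)
st=env.sense();print(st["eef_pos"])
s=imaging.camera("scene")
u,o,g=bright(s,[.566,-.148,.068],np.array([8,8])); print(u.round(1),o); print(g.astype(int))
E
```

```text
[ 0.56675197 -0.14863337  0.12135568]
[256.  236.5] (np.int64(248), np.int64(229))
[[122 123 120 125 125 124 122 119 121 122 123 123 111  91  83  81  78]
 [122 121 117 122 120 126 119 120 120 120 121 121 112 102  88  93  94]
 [122 120 120 118 118 120 120 118 120 116 117 117 114 102  97  99 104]
 [120 120 115 117 118 116 120 119 123 118 118 121 116 108 104 106 106]
 [118 119 116 116 114 113 116 118 118 121 119 114 114 111 106 105 103]
 [122 118 116 109 107 103 109 118 126 124 112 105 106 108 108 111 109]
 [120 118 114 110  94  85  86 112 134 131 104  79  84  96 106 110 113]
 [122 120 113 100  79  58  68 110 135 124  82  58  64  87 102 108 111]
 [112 111 108  91  63  47  60 109 136 116  71  36  45  74  93 100 100]
 [110 108 105  89  60  45  65 105 128 107  63  35  37  60  82  99 103]
 [109 109 106  86  58  39  52  92 110  88  47  26  33  57  82  96  98]
 [110 107 100  85  55  36  46  71  83  62  33  18  31  53  77  97  98]
 [ 97 101  89  82  53  26  28  39  43  35  15  16  30  51  72  87  88]
 [ 74  73  70  61  44  23  13   8  17  14  12   9  25  41  61  70  69]
 [ 48  48  50  44  34  30  25  24  28  22  28  23  30  36  39  49  51]
 [ 51  48  53  51  47  50  52  47  53  56  50  53  51  50  52  58  63]
 [ 73  70  69  69  73  73  73  76  75  73  78  71  71  75  74  74  82]]
```

{"method": "drive_tool", "body": {
  "series": [
    [[0.01,0.01,-0.01],0],
    [[0.03,0.03,-0.01],0],
    [[0.05,0.055,-0.01],0],
    [[0.06,0.072,-0.01],0],
    [[0.065,0.079,-0.01],0],
    [[0.065,0.079,-0.01],0],
    [[0.065,0.079,-0.01],0],
    [[0.065,0.079,0],0],
    [[0.065,0.079,0.015],0],
    [[0.065,0.079,0.02],0]
  ]
}}

```text
time_s: 46.28
eef_pos: [0.6248, -0.2278, 0.0968]
eef_rot: [-3.139, 0.004, -0.045]
wrist_force: [-0.5, 0.5, -0.5]
finger_gap: 0.499
grasp_force: 0.0
```

```bash
python3 - <<'E'
from h import *
st=env.sense();print(st["eef_pos"],st["eef_rot"],st["wrist_force"])
c=imaging.camera("scene")
print(find_in("lever_post",c)[:3],proj(c,[.6275,-.2305,.078]))
E
```

```text
[ 0.62482252 -0.22776424  0.0967709 ] [-3.13949263  0.00368696 -0.04496855] [-0.54789376  0.49369819 -0.5274885 ]
[{'rect': [467.1, 219.8, 495.6, 253.6], 'score': 0.66}, {'rect': [221.1, 255.0, 253.5, 266.1], 'score': 0.44}] [225.45088269 256.23001315]
```

{"method": "drive_tool", "body": {
  "series": [
    [[0.002,0.002,0],0],
    [[0.002,0.002,0.01],0],
    [[0.002,0.002,0.022],0],
    [[0.002,0.002,0.034],0],
    [[0.002,0.002,0.043],0],
    [[0.002,0.002,0.045],0],
    [[0.002,0.002,0.045],0],
    [[0.002,0.002,0.045],0],
    [[0.002,0.002,0.045],0],
    [[0.002,0.002,0.045],0]
  ]
}}

```text
time_s: 47.22
eef_pos: [0.6291, -0.2322, 0.0551]
eef_rot: [3.141, -0.001, -0.046]
wrist_force: [0.1, -0.1, 0.1]
finger_gap: 0.5
grasp_force: 0.0
```

{"method": "drive_tool", "body": {
  "series": [
    [[0,0,0],0],
    [[0,0,0],0],
    [[0,0,0],0],
    [[0,0,0],0],
    [[0,0,0],0],
    [[0,0,0],0],
    [[0,0,0],0],
    [[0,0,0],0],
    [[0,0,0],0],
    [[0,0,0],0]
  ],
  "jaw": 0,
  "squeeze": 30
}}

```text
time_s: 48.05
eef_pos: [0.6289, -0.2297, 0.055]
eef_rot: [-3.139, -0.0, -0.046]
wrist_force: [0.5, 7.3, 4.2]
finger_gap: 0.175
grasp_force: 29.4
```

{"method": "drive_tool", "body": {
  "series": [
    [[0.0048,-0.0022,0],-5],
    [[0.0096,-0.0028,0],-10],
    [[0.0142,-0.0039,0],-15],
    [[0.0188,-0.0053,0],-20],
    [[0.0232,-0.0072,0],-25],
    [[0.0275,-0.0094,0],-30],
    [[0.0315,-0.0119,0],-35],
    [[0.0354,-0.0149,0],-40],
    [[0.0354,-0.0149,0],-40],
    [[0.0354,-0.0149,0],-40]
  ]
}}

```text
time_s: 48.88
eef_pos: [0.6645, -0.2185, 0.055]
eef_rot: [-3.142, 0.0, 0.65]
wrist_force: [-3.2, 1.7, 5.8]
finger_gap: 0.172
grasp_force: 29.8
```

{"method": "drive_tool", "body": {
  "series": [
    [[0.0048,-0.0002,0],-5],
    [[0.0096,-0.0008,0],-10],
    [[0.0142,-0.0019,0],-15],
    [[0.0188,-0.0033,0],-20],
    [[0.0232,-0.0052,0],-25],
    [[0.025,-0.006,0],-27],
    [[0.025,-0.006,0],-27],
    [[0.025,-0.006,0],-27],
    [[0.025,-0.006,0],-27],
    [[0.025,-0.006,0],-27]
  ]
}}

```text
time_s: 49.72
eef_pos: [0.6805, -0.1992, 0.055]
eef_rot: [3.142, 0.0, 1.119]
wrist_force: [-3.4, 0.7, 4.2]
finger_gap: 0.169
grasp_force: 29.8
```

```bash
python3 - <<'E'
from h import *
s=env.sense();P=np.array([.6295,-.1762]);d=s["eef_pos"][:2]-P;print(s["eef_pos"],s["eef_rot"][2],np.hypot(*d),np.arctan2(d[1],d[0])+np.pi/2+.0457)
y=s["eef_rot"][2];print("tangential force along tool x",s["wrist_force"][:2]@[np.cos(y),np.sin(y)],s["wrist_force"])
E
```

```text
[ 0.68046988 -0.19918404  0.05498886] 1.1194813906406513 0.05591238744525103 1.1928662400896046
tangential force along tool x -0.8744771290788008 [-3.38073372  0.6667899   4.1680536 ]
```

{"method": "drive_tool", "body": {
  "series": [
    [[0.001,0,0],-1],
    [[0.002,0,0],-2],
    [[0.003,0,0],-3],
    [[0.004,0,0],-4],
    [[0.004,0,0],-4],
    [[0.004,0,0],-4],
    [[0.004,0,0],-4],
    [[0.004,0,0],-4],
    [[0.004,0,0],-4],
    [[0.004,0,0],-4]
  ]
}}

```text
time_s: 50.55
eef_pos: [0.6818, -0.1963, 0.055]
eef_rot: [-3.141, 0.001, 1.189]
wrist_force: [-4.7, -1.2, 5.5]
finger_gap: 0.171
grasp_force: 29.8
```

```bash
python3 - <<'E'
from h import *
s=env.sense();P=np.array([.6295,-.1762]);d=s["eef_pos"][:2]-P;print(s["eef_pos"],s["eef_rot"][2],np.hypot(*d),np.arctan2(d[1],d[0])+np.pi/2+.0457)
y=s["eef_rot"][2];print("tang",s["wrist_force"][:2]@[np.cos(y),np.sin(y)],s["wrist_force"],s["torque"])
c=imaging.camera("scene")
for th in(0,.6,1.0,1.1,1.2):
    a=-np.pi/2-.0457+th; print(th,proj(c,[P[0]+.055*np.cos(a),P[1]+.055*np.sin(a),.078]).round(1))
np.set_printoptions(linewidth=220)
u=proj(c,[.6805,-.199,.05]).astype(int);print(u);print(c["img"][u[1]-14:u[1]+14:1,u[0]-22:u[0]+18].min(2))
E
```

```text
[ 0.68179561 -0.19629969  0.05498304] 1.1889037329279362 0.05602524742132114 1.2495558184307394
tang -2.8850902133213827 [-4.70528447 -1.21938004  5.47797457] [-0.15852403  0.67865311 -0.3129381 ]
0 [225.2 256.1]
0.6 [227.8 266.5]
1.0 [233.1 271.7]
1.1 [234.8 272.7]
1.2 [236.6 273.4]
[237 277]
[[116  97  76 ... 101  77  70]
 [113 108  87 ...  85  66  67]
 [114 112 100 ...  72  64  69]
 ...
 [ 66  63  65 ...  96  96  89]
 [ 68  68  68 ... 100 101  95]
 [ 78  79  84 ...  99 102 104]]
```

{"method": "drive_tool", "body": {
  "series": [
    [[0.001,0,0],-1],
    [[0.002,0,0],-2],
    [[0.003,0,0],-2],
    [[0.004,0,0],-2],
    [[0.005,0,0],-2],
    [[0.005,0,0],-2],
    [[0.005,0,0],-2],
    [[0.005,0,0],-2],
    [[0.005,0,0],-2],
    [[0.005,0,0],-2]
  ]
}}

```text
time_s: 51.43
eef_pos: [0.6822, -0.1953, 0.0549]
eef_rot: [-3.141, 0.006, 1.223]
wrist_force: [-8.2, -10.7, 5.1]
finger_gap: 0.173
grasp_force: 29.8
```

```bash
python3 - <<'E'
from h import *
s=env.sense();P=np.array([.6295,-.1762]);d=s["eef_pos"][:2]-P;print(s["eef_pos"],s["eef_rot"][2],np.hypot(*d),np.arctan2(d[1],d[0])+np.pi/2+.0457)
y=s["eef_rot"][2];print("tang",s["wrist_force"][:2]@[np.cos(y),np.sin(y)],s["wrist_force"],s["torque"])
E
```

```text
[ 0.68220813 -0.19530355  0.05494439] 1.2233134357379933 0.056063292121578186 1.2687821337735992
tang -12.903215944436575 [ -8.23914717 -10.73938322   5.13893538] [-1.70420369  1.46432913 -0.09900125]
```

At the stop: 13 N of reaction and no further motion. Releasing.

{"method": "drive_tool", "body": {
  "series": [
    [[0,0,0],0],
    [[0,0,0],0],
    [[0,0,0],0],
    [[0,0,0],0],
    [[0,0,0],0],
    [[0,0,0],0],
    [[0,0,0],0],
    [[0,0,0],0],
    [[0,0,0],0],
    [[0,0,0],0]
  ],
  "jaw": 0.5
}}

```text
time_s: 52.27
eef_pos: [0.6845, -0.1904, 0.0543]
eef_rot: [3.142, -0.0, 1.228]
wrist_force: [-0.3, -0.1, -0.1]
finger_gap: 0.501
grasp_force: 0.0
```

{"method": "drive_tool", "body": {
  "series": [
    [[0,0,-0.01],0],
    [[0,0,-0.03],0],
    [[0,0,-0.06],0],
    [[0,0,-0.09],0],
    [[0,0,-0.12],0],
    [[0,0,-0.15],0],
    [[0,0,-0.18],0],
    [[0,0.03,-0.18],0],
    [[-0.02,0.03,-0.18],0],
    [[-0.02,0.03,-0.18],0]
  ]
}}

```text
time_s: 53.1
eef_pos: [0.706, -0.2226, 0.235]
eef_rot: [3.14, 0.002, 1.226]
wrist_force: [-0.4, -0.3, -0.4]
finger_gap: 0.498
grasp_force: 0.0
```

```bash
python3 - <<'E'
from h import *
st=env.sense();print(st["eef_pos"],st["wrist_force"],st["time_s"])
s=imaging.camera("scene");t=imaging.camera("top")
i0=cv2.imread("pics/scene0.png")
# lever/slider region now vs start
for nm,(l,tp,r,b) in dict(post=(219,250,232,262),pivotarm=(230,256,252,268),stop=(232,268,242,280),brush=(165,160,200,215),red1=(140,165,165,208),red2=(172,140,200,178),green=(378,150,412,213),spool=(306,184,328,212),block=(276,180,303,214),dish=(146,238,186,278),mandrel=(465,215,498,256)).items():
    d=cv2.absdiff(i0[tp:b,l:r],s["img"][tp:b,l:r]); print(nm,d.mean().round(1),np.percentile(d,95))
for x,y,h in((.6099,.0369,.115),(.6159,.167,.09)):
    c=s;H=hull(c,x,y,.031,.03,.03+h).reshape(-1,2); m=mask(c,[*H.min(0),*H.max(0)],lambda h:h[...,2]<120,0); print(fitcyl([c],[m],(x,y),z0=.03,h=h))
print([(d["rect"],d["score"]) for n in("beaker_tall","beaker_mid") for d in find_in(n,s)])
u,o,g=bright(s,[.566,-.148,.068],np.array([8,8]));print(o,g[8].astype(int))
E
```

```text
[ 0.70595845 -0.22264235  0.23500619] [-0.35396033 -0.26231544 -0.36663411] 53.1
post 24.4 37.0
pivotarm 24.7 43.0
stop 16.6 31.0
brush 52.2 120.0
red1 33.7 107.0
red2 55.9 123.0
green 7.7 18.0
spool 13.3 52.0
block 5.6 11.0
dish 8.6 13.0
mandrel 6.9 12.0
(array([0.6158, 0.0388]), np.float64(0.116))
(array([0.6204, 0.1652]), np.float64(0.097))
[([466.1, 221.3, 496.9, 252.7], 0.66), ([226.9, 257.4, 250.5, 265.8], 0.63), ([309.7, 223.3, 334.9, 263.0], 0.59), ([386.5, 176.3, 412.0, 213.7], 0.94), ([352.9, 227.0, 380.8, 262.3], 0.57), ([381.6, 152.4, 404.2, 186.5], 0.57)]
(np.int64(248), np.int64(229)) [114 113 108  93  66  47  55  99 122 105  67  39  44  70  92 100 103]
```

{"method": "drive_tool", "body": {
  "series": [
    [[0,0,-0.03],0],
    [[-0.01,-0.03,-0.05],0],
    [[-0.02,-0.06,-0.05],0],
    [[-0.03,-0.09,-0.05],0],
    [[-0.045,-0.12,-0.05],0],
    [[-0.055,-0.155,-0.05],0],
    [[-0.067,-0.19,-0.05],0],
    [[-0.08,-0.225,-0.05],0],
    [[-0.09,-0.255,-0.05],0],
    [[-0.101,-0.282,-0.05],0]
  ]
}}

```text
time_s: 54.13
eef_pos: [0.4043, -0.2182, 0.2846]
eef_rot: [3.141, -0.0, 1.229]
wrist_force: [-0.0, -0.1, -0.4]
finger_gap: 0.497
grasp_force: 0.0
```

{"method": "drive_tool", "body": {
  "series": [
    [[0,0,0],0],
    [[-0.02,-0.02,0],0],
    [[-0.02,-0.04,0],0],
    [[-0.02,-0.06,0],0],
    [[-0.02,-0.06,0],0],
    [[-0.02,-0.06,0],0],
    [[-0.02,-0.06,0],0],
    [[-0.02,-0.06,0],0],
    [[-0.02,-0.06,0],0],
    [[-0.02,-0.06,0],0]
  ]
}}

```text
time_s: 54.97
eef_pos: [0.3437, -0.2186, 0.2842]
eef_rot: [-3.141, -0.0, 1.229]
wrist_force: [-1.3, 0.1, -0.7]
finger_gap: 0.503
grasp_force: 0.0
```

```bash
python3 - <<'E'
from h import *
print(env.sense()["eef_pos"])
s=imaging.camera("scene"); i0=cv2.imread("pics/scene0.png")
for nm,(l,tp,r,b) in dict(post=(219,250,232,262),pivotarm=(230,256,252,268),stop=(232,268,242,280),brush=(165,160,200,215),red1=(140,165,165,208),red2=(172,140,200,178),spool=(306,184,328,212),green=(378,150,412,213)).items():
    d=cv2.absdiff(i0[tp:b,l:r],s["img"][tp:b,l:r]); 
    T=i0[tp:b,l:r]; R=cv2.matchTemplate(s["img"][tp-6:b+6,l-6:r+6],T,cv2.TM_CCOEFF_NORMED); k=np.unravel_index(R.argmax(),R.shape)
    print(nm,d.mean().round(1),"match",R.max().round(3),"shift",k[1]-6,k[0]-6)
E
```

```text
[ 0.34373346 -0.21856154  0.28416065]
post 22.2 match 0.979 shift 0 0
pivotarm 20.7 match 0.971 shift 0 0
stop 12.5 match 0.864 shift -6 4
brush 11.2 match 0.939 shift 0 0
red1 10.0 match 0.946 shift 0 0
red2 14.2 match 0.845 shift 0 0
spool 11.6 match 0.95 shift 0 0
green 6.5 match 0.988 shift 0 0
```

```bash
python3 -c "
from rig import env
print(env.hand_in())"
```

```text
the job is handed in; nothing more can be done
None
```

I've handed the job in at about 55 s: tall and mid beakers scrubbed (no short one) and stood in the tray, brush back in its pot, slider within about 1 mm of the long mark, lever swung to its stop and sprung back. The other things on the bench that I compared with the start had not moved.

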